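# Set the transmitted-light base of a stereo microscope and put the dish on it

## Task

Get the microscope's light base ready for the next specimen: nudge the stiff slide in its channel, gently, up to the pointer of the clip so that the line on the slide stands at the pointer, and never run it past. Turn the slim iris ring until its pin stands at the line on the foot ring, without the gripper touching the fixed rings above and below it. Then set the middle-sized dish (56 mm) down gently, centred on the window on top of the iris, and leave the lamp and everything else on the bench alone.

Things in the scene. Friction and masses are not known exactly. Their poses are not given: they have to be found in the camera images.
- base: Light base (fixed), white box 240 x 310 mm (its x, y), flat grey deck on top 62 mm above the bench. Origin: centre of its underside; z up. Along its front (its -x side) runs a channel in its y direction, between two aluminium rails 290 mm long, 8 mm wide and 12 mm high on the deck, centred at x = -0.100 and x = -0.050 (channel 42 mm wide, floor = deck, both ends open). Its placing and yaw (up to 0.25 rad) vary.
- slide (a joint): Travel of the slide along the base's +y, m, 0 to 0.125. It moves only by being pushed, needs about 6 N, and stays where it is left. It must not be driven faster than 0.15 m/s.
- slide_line (a point): Middle of the black line across the top of the slide. The slide is a steel shoe 40 mm wide, 84 mm long (along y) and 12 mm high, flush with the rails at both sides, so it cannot be pinched, only pushed at its end: its flat end faces lie 42 mm either side of the line. Frame parallel to the base's.
- slide_end (a point): Centre of the slide's -y end face, 6 mm above the deck (face 40 mm wide, 12 mm high). Pushed here it goes to +y, towards the pointer, which always lies on the +y side of the line at the start.
- index_tip (a point): Tip of the thin dark pointer (2 mm wide) of a fixed steel clip on the rear rail; it reaches 6 mm into the channel just above the slide's top; the clip stands 6 mm above the rails. Where it sits along the channel varies. Target: the slide's line at this y (measured along the base's y). Frame parallel to the base's.
- iris: Iris unit fixed on the deck. Origin on its vertical axis at deck height; z up; its +x points along the black line on the foot ring. Yaw varies. Upwards: foot ring, iris ring, window ring.
- iris_foot: Fixed foot ring: flange 80 mm in diameter from 0 to 8 mm above the deck with the black radial line on its top, then a neck 50 mm in diameter up to 17.5 mm. Not to be touched.
- iris_ring (a joint): Angle of the iris ring's pin from the line on the foot ring, rad, positive anticlockwise from above, range -1.7 to 0.3; 0 = pin at the line. It starts at -1.3 to -0.6. The dark knurled ring is 58 mm in diameter and 10 mm high (18 to 28 mm above the deck), 4 mm proud of the rings above and below; turns with about 0.1 N m and stays.
- iris_pin (a point): Outer end of the 5 mm thick pin that sticks 10 mm out of the iris ring, 39 mm from the axis, 23 mm above the deck. Keep the fingers clear of it.
- window: Fixed window ring, 50 mm in diameter, 28.5 to 38 mm above the deck. Not to be touched by the gripper.
- window_top (a point): Centre of the window's flat top, 38 mm above the deck, where the dish goes.
- lamp: Gooseneck lamp fixed on the deck: foot 34 mm in diameter, 12 mm thick stem up to 182 mm above the deck, arched over to the head. Origin: centre of the foot's underside. Not to be touched.
- lamp_head (a point): Lower end of the lamp's head (24 mm thick, 137 mm above the deck, 80 to 140 mm beside the iris axis). From here the head and stem go up and back to the foot.
- dish: The dish to place: closed, flat, clear, 56 mm in diameter, 15 mm high, white disc at its top, 20 to 45 g. Origin: centre of its underside. Starts on the bench at the left or the right of the base.
- small_dish: Bystander: dish 35 mm in diameter, 12 mm high. Origin: centre of its underside.
- jar: Bystander: capped jar, 46 mm in diameter, 58 mm high. Origin: centre of its underside.
- mailer: Bystander: slide mailer, 78 x 29 mm (x, y), 18 mm high. Origin: centre of its underside.
- oil: Bystander: small bottle standing on the deck, 25 mm in diameter, 55 mm high. Origin: centre of its underside.
- cap: Bystander: black eyepiece cap lying on the deck, 30 mm in diameter, 12 mm high. Origin: centre of its underside.

How it is judged:
By the outcome, as a careful person would: the job done as asked, in the order asked, and still so for the second after the job is handed in, with the robot touching nothing.
It also fails if it takes over 70 s, if anything falls off the work surface, if the arm or the gripper's body presses on something with over 40 N, if the wrist force passes 120 N, or if a joint passes its speed limit or range.

## Robot

A 6-joint arm with a two-finger parallel gripper is mounted at the origin on the work surface. World frame = base frame: x ahead of the robot, y to its left, z up, the work surface at z = 0. Lengths are in m, angles in rad, forces in N, time in s.
With the tool pointing down it reaches from about 0.3 to 0.875 m from the base axis. Payload 6.4 kg.
Tool frame: the origin (TCP) lies at the very end of the fingers, on their centre line; the grasp point (between the pads) lies ctrl.pinch_z behind it (ctrl.pinch_z is the distance from the TCP to the grasp point, in m); y points along the fingers, z is the direction in which the jaws open and shut, and the axes are right-handed (so a half turn about y gives the same grasp; the last joint's range is limited). The gripper opens to 85 mm and grips with 20 to 120 N. Pads are 22 mm wide; open, the fingers measure 114 mm over their backs; the gripper's body (76 mm by 85 mm) begins 54 mm behind the grasp point. The pads swing forward as they close: fully open they stand 13 mm farther back than shut.
Start: joints at [-1.363, 0.181, 1.607, -0, 1.354, -0.206], TCP at [0.231, -0.526, 0.199] pointing down, gripper open.
Joint ranges: [-2.99, 2.99], [-0.89, 2.07], [0.3, 2.58], [-1.14, 4.28], [0, 2.63], [-3.12, 3.12]. Speed limits (rad/s): [2.57, 2.57, 3.01, 3.14, 3.14, 3.14].

## Interface

Orientations are given as a unit quaternion [w, x, y, z].
In Python, from bench import ctrl gives the robot as it stands.
- The arm moves only by the shell command python3 -m pendant 'ROWS'. ROWS is JSON, one flat list of numbers, 7 for each row, row after row: the shift along the world's x, y, z in m, then the turn, a rotation vector about the world's x, y, z in degrees, then the finger opening in m, from 0 to 0.0854. In form: [tx, ty, tz, rx, ry, rz, hand, tx, ty, tz, rx, ry, rz, hand, ...]. A call has 1 to 12 rows; each row shifts and turns the commanded pose from where the row before left it; what a row does not reach is not made up. A row lasts 1/8 s, in which the tool goes at most 62.5 mm and 10.7 degrees, less where a joint would pass 70% of its speed; a pose out of reach is approached as far as the arm can. A call with a gripper value outside its range is refused whole. The fingers move at their own pace and stop on an object; the grip force is fixed at half the most. Time passes only in rows, so rows that do not move let the fingers close. It gives the time, the measured TCP pose, the force and the opening at its end, in the units of the state.
- ctrl.get_obs(): the state, without advancing time (a new reading comes with each control period).
- ctrl.camera(name): name is "scene" or "top" or "wrist"; returns the picture (400x640x3 uint8, red, green, blue); there is no depth.
- ctrl.camera_info(name): a dict with "fx", "fy", "cx", "cy" (pixels), "origin" and "rotation" of the camera in the world; the wrist camera has in their place "tool_from_camera" (4x4, takes a point from camera to tool coordinates, whose origin is the TCP and whose axes are the tool frame's). Camera axes: x right, y down, z forward; pixel columns grow to the right and rows downward; lengths in m; the calibration is good to about 2 mm. A picture is of the moment at which its call begins: read the wrist's pose just before it. camera_info takes no time and is no camera call.
- ctrl.hand_in(): hands the job in, once; it reports no verdict.
Trained networks look in the newest picture that a camera, given by its name, has taken for a name from the list of things; names that differ only in an ending like _2 or _b are one class to them, and where a whole thing is asked for, a point or a joint stands for the part that bears it (a point fixed in the world has none). Each returns a list of dicts, best first, with "score" (0 to 1); they miss things now and then, are a little off and sometimes report something else, mostly with a low value. They report only what shows in the picture. A call takes as long as a camera call.
- ctrl.silhouettes(target, camera): "mask" (400x640 bool, what is visible of it) and "bbox" ([left, top, right, bottom] in pixels, round what is visible of it).
The state is a dict: "time_s": time; "q": joint angles; "dq": joint speeds; "joint_efforts": joint torques, N m; "eef_pos": TCP position; "eef_rot": TCP orientation; "wrist_force": force on the tool from outside, world axes, zero at the start; "torque": the same for the moment, N m; "opening": opening from 0.0 (shut) to 1.0 (fully open).
Only numpy, scipy, OpenCV 4.12 (cv2) and the standard library are available. Lean on these libraries where they do the work, as an engineer would, in place of code of your own. Each camera call takes 0.05 s, during which the arm holds its last target.

## Working session

There is one attempt and no reset: what is moved stays moved. The work goes in short steps, Python scripts to look and compute and a shell command to move; the robot and the scene stay as the last step left them, time stands still between calls to the robot, and variables do not carry over. Pictures are saved under pics/ and viewed, and the job is handed in when it is done.

```bash
ls; mkdir -p pics; python3 - <<'E'
from bench import ctrl
import cv2, numpy as np
np.set_printoptions(precision=4,suppress=True)
print(ctrl.get_obs(), ctrl.pinch_z)
for n in ("scene","top","wrist"):
    im=ctrl.camera(n); cv2.imwrite(f"pics/a_{n}.png",im[:,:,::-1]); print(n,ctrl.camera_info(n))
E
```

```text
pics
{'time_s': 0.0, 'q': array([-1.3632,  0.1816,  1.608 , -0.    ,  1.3538, -0.2063]), 'dq': array([0.0001, 0.0015, 0.0004, 0.0004, 0.0002, 0.0008]), 'joint_efforts': array([  0.0001, -44.4872, -35.1337,  -0.0003,   0.009 ,  -0.    ]), 'eef_pos': array([ 0.2311, -0.5258,  0.1983]), 'eef_rot': array([ 0.1453, -0.1453,  0.6927, -0.6914]), 'wrist_force': array([ 0.6755, -0.1106, -0.2467]), 'torque': array([-0.0229, -0.0019,  0.0079]), 'opening': 1.0040946433866238} 0.0187
scene {'fx': 387.6787529268392, 'fy': 387.6787529268392, 'cx': 316.07438122038207, 'cy': 199.17253104516513, 'origin': array([ 1.261 , -0.2601,  0.6268]), 'rotation': array([-0.3837,  0.7272,  0.4989, -0.274 ])}
top {'fx': 369.626569217881, 'fy': 369.626569217881, 'cx': 321.2001612413937, 'cy': 201.87728404306512, 'origin': array([ 0.4765, -0.0231,  1.0202]), 'rotation': array([-0.043 ,  0.715 , -0.6965,  0.0422])}
wrist {'fx': 341.7301057117593, 'fy': 341.7301057117593, 'cx': 315.50950488547556, 'cy': 200.7130675789004, 'tool_from_camera': array([[-0.0003,  0.9529,  0.3032, -0.0772],
       [-0.0001, -0.3032,  0.9529, -0.1748],
       [ 1.    ,  0.0002,  0.0002,  0.0002],
       [ 0.    ,  0.    ,  0.    ,  1.    ]])}
```

View pics/a_scene.png

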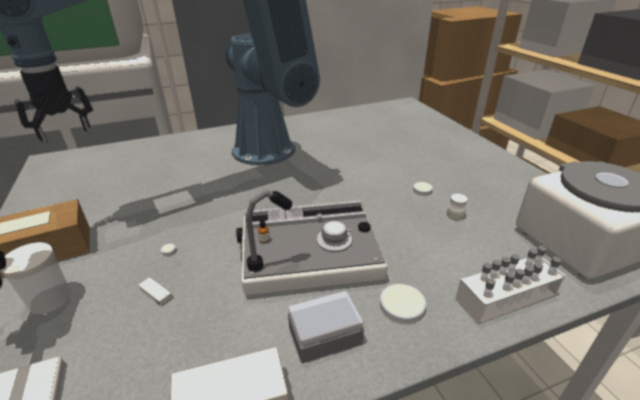

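View pics/a_top.png

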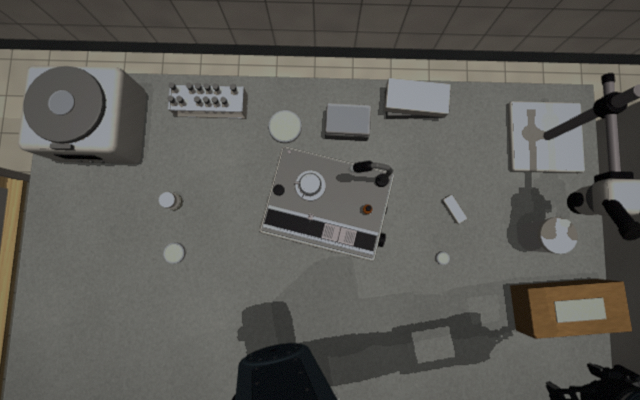

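View pics/a_wrist.png

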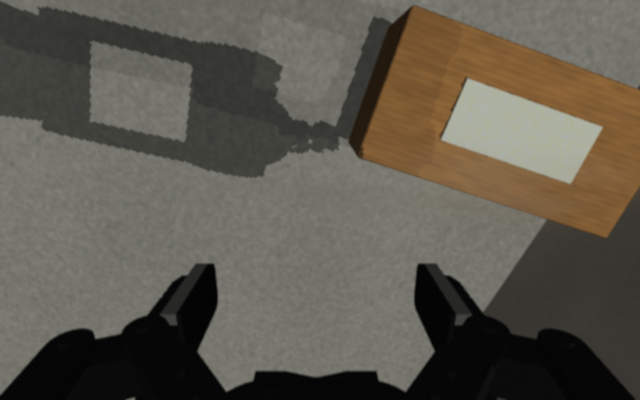

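```bash
cat > h.py <<'E'
from bench import ctrl
import cv2, numpy as np
from scipy.spatial.transform import Rotation as R
np.set_printoptions(precision=4,suppress=True)
def q2R(q): return R.from_quat([q[1],q[2],q[3],q[0]]).as_matrix()
def campose(n,obs=None):
    i=ctrl.camera_info(n)
    K=np.array([[i['fx'],0,i['cx']],[0,i['fy'],i['cy']],[0,0,1]])
    if n=='wrist':
        o=obs or ctrl.get_obs(); T=np.eye(4); T[:3,:3]=q2R(o['eef_rot']); T[:3,3]=o['eef_pos']
        T=T@i['tool_from_camera']; return K,T[:3,:3],T[:3,3]
    r=np.array(i['rotation']); r=q2R(r) if r.size==4 else r
    return K,r,np.array(i['origin'])
def back(c,px,z):
    K,r,o=c; px=np.atleast_2d(px).astype(float)
    d=np.c_[px,np.ones(len(px))]@np.linalg.inv(K).T@r.T
    return o+d*((z-o[2])/d[:,2])[:,None]
def proj(c,P):
    K,r,o=c; p=(np.atleast_2d(P)-o)@r@K.T
    return p[:,:2]/p[:,2:]
def crop(im,box,s,fn):
    l,t,rr,b=box; c=cv2.resize(im[t:b,l:rr],None,fx=s,fy=s,interpolation=cv2.INTER_CUBIC); cv2.imwrite(fn,c[:,:,::-1])
def look(n):
    o=ctrl.get_obs(); c=campose(n,o); return ctrl.camera(n),c
def sil(t,n,k=2):
    for d in ctrl.silhouettes(t,n)[:k]:
        ys,xs=np.nonzero(d['mask']); print(t,n,round(d['score'],2),d['bbox'],len(xs),(xs.mean().round(1),ys.mean().round(1)) if len(xs) else None)
        yield d
E
python3 - <<'E'
from h import *
im,c=look('top')
crop(im,(250,140,410,270),5,'pics/b_top.png')
print(back(c,[[320,200]],0))
for t,z in [('base',.062),('slide_line',.074),('iris',.09),('lamp',.1),('dish',.015),('small_dish',.012),('jar',.058),('mailer',.018),('oil',.117),('cap',.074)]:
    for d in sil(t,'top'):
        ys,xs=np.nonzero(d['mask']); print('   ',back(c,[[xs.mean(),ys.mean()]],z)[0])
E
```

```text
[[ 0.6052 -0.017   0.    ]]
base top 0.66 [256.1, 147.7, 393.2, 258.8] 9747 (np.float64(327.7), np.float64(205.6))
    [ 0.5832 -0.0377  0.062 ]
slide_line top 0.87 [324.3, 224.1, 354.6, 246.0] 515 (np.float64(339.0), np.float64(233.6))
    [ 0.5107 -0.0681  0.074 ]
slide_line top 0.51 [161.6, 194.3, 185.8, 208.7] 339 (np.float64(170.8), np.float64(200.2))
    [0.5852 0.3673 0.074 ]
iris top 0.89 [294.2, 169.2, 327.3, 200.4] 743 (np.float64(310.0), np.float64(184.4))
    [0.6332 0.0089 0.09  ]
iris top 0.68 [322.8, 224.3, 357.8, 245.4] 542 (np.float64(339.4), np.float64(233.8))
    [ 0.5097 -0.0684  0.09  ]
lamp top 0.73 [353.8, 163.5, 391.6, 184.6] 473 (np.float64(374.1), np.float64(170.5))
    [ 0.6716 -0.1526  0.1   ]
dish top 0.94 [166.0, 242.4, 184.2, 262.9] 366 (np.float64(174.3), np.float64(252.3))
    [0.4509 0.3715 0.015 ]
small_dish top 0.41 [436.2, 255.5, 450.5, 262.3] 142 (np.float64(442.5), np.float64(257.3))
    [ 0.4565 -0.3517  0.012 ]
jar top 0.52 [163.2, 195.9, 183.5, 209.7] 310 (np.float64(170.4), np.float64(200.2))
    [0.5871 0.375  0.058 ]
jar top 0.32 [352.4, 160.4, 394.0, 186.8] 503 (np.float64(373.7), np.float64(170.3))
    [ 0.681  -0.1576  0.058 ]
mailer top 0.85 [443.2, 193.7, 467.0, 219.9] 351 (np.float64(454.6), np.float64(208.6))
    [ 0.589  -0.3844  0.018 ]
oil top 0.5 [361.9, 207.2, 372.1, 214.9] 88 (np.float64(366.7), np.float64(208.9))
    [ 0.5714 -0.133   0.117 ]
cap top 0.67 [271.1, 183.9, 286.3, 193.2] 108 (np.float64(278.5), np.float64(189.1))
    [0.6216 0.0908 0.074 ]
cap top 0.63 [323.9, 224.7, 355.5, 241.8] 511 (np.float64(339.0), np.float64(233.9))
    [ 0.5101 -0.0681  0.074 ]
```

View pics/b_top.png

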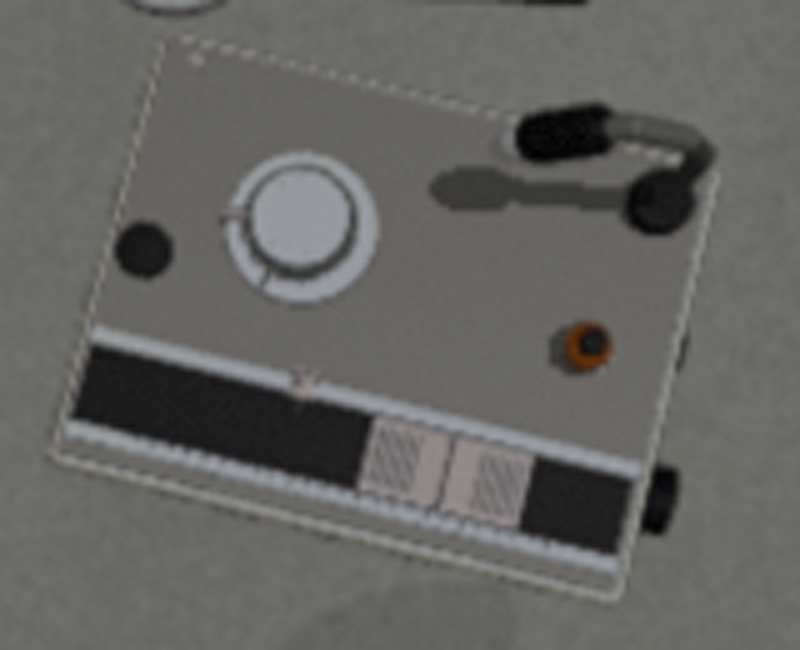

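```bash
python3 - <<'E'
from h import *
o=ctrl.get_obs(); print(o['time_s'],'\n',q2R(o['eef_rot']))
c=campose('top')
f=lambda u,v:[(u+.5)/5-.5+250,(v+.5)/5-.5+140]
for n,p,z in [('corner +x+y',(168,38),.062),('-x+y',(55,458),.062),('-x-y',(615,600),.062),('+x-y',(715,165),.062),('ptr',(300,393),.0745),('line',(448,470),.074),('slideend',(530,491),.074),('slide+end',(365,457),.074),('win',(302,217),.1),('flange',(301,227),.07),('lamphead',(510,140),.199),('foot',(660,203),.07),('oil',(590,345),.115),('chan end-y',(624,515),.062),('linefoot',(265,278),.07)]:
    print(n,back(c,[f(*p)],z)[0])
E
```

```text
0.7 
 [[-0.9156  0.      0.4021]
 [-0.4021 -0.0001 -0.9156]
 [ 0.     -1.      0.0001]]
corner +x+y [0.7363 0.0842 0.062 ]
-x+y [0.5121 0.1341 0.062 ]
-x-y [ 0.447  -0.1562  0.062 ]
+x-y [ 0.6752 -0.2068  0.062 ]
ptr [0.5481 0.008  0.0745]
line [ 0.5108 -0.0687  0.074 ]
slideend [ 0.5012 -0.1107  0.074 ]
slide+end [ 0.5163 -0.0262  0.074 ]
win [0.6352 0.0088 0.1   ]
flange [0.6351 0.0102 0.07  ]
lamphead [ 0.6559 -0.0877  0.199 ]
foot [ 0.6527 -0.1766  0.07  ]
oil [ 0.5725 -0.1354  0.115 ]
chan end-y [ 0.4905 -0.1604  0.062 ]
linefoot [0.6078 0.0281 0.07  ]
```

```bash
python3 -m pendant '[0.031,0.05,0.002,0,0,6,0.0, 0.031,0.05,0.002,0,0,6,0.0, 0.031,0.05,0.002,0,0,6,0.0, 0.031,0.05,0.002,0,0,6,0.0, 0.031,0.05,0.002,0,0,6,0.0, 0.031,0.05,0.002,0,0,6,0.0, 0.031,0.05,0.002,0,0,6,0.0, 0.031,0.05,0.002,0,0,6,0.0, 0.031,0.05,0.002,0,0,5,0.0, 0.031,0.046,0.002,0,0,0.8,0.0, 0,0,0,0,0,0,0, 0,0,0,0,0,0,0]'
python3 - <<'E'
from h import *
o=ctrl.get_obs(); print(o['time_s'],o['q'],o['eef_pos'],'\n',q2R(o['eef_rot']),o['opening'])
im,c=look('wrist'); cv2.imwrite('pics/c_w.png',im[:,:,::-1]); np.save('c.npy',im)
E
```

```text
time_s: 2.2
eef_pos: [0.5409, -0.0304, 0.2189]
eef_rot: [0.443, -0.443, 0.551, -0.551]
wrist_force: [1.4, -0.5, -1.2]
opening: 0.0
2.2 [-0.2751  0.0903  1.6679 -0.0005  1.384  -0.0578] [ 0.5409 -0.0304  0.2189] 
 [[-0.2155 -0.0007  0.9765]
 [-0.9765 -0.0003 -0.2155]
 [ 0.0004 -1.     -0.0007]] 0.00017540073199059754
```

View pics/c_w.png

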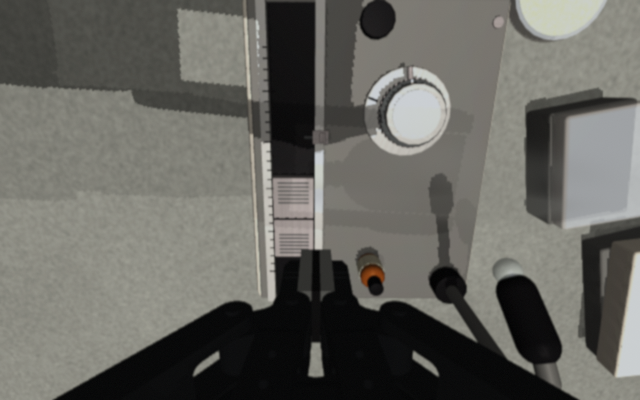

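```bash
python3 - <<'E'
from h import *
im=np.load('c.npy'); im=np.clip(im.astype(float)*1.4,0,255).astype(np.uint8)
crop(im,(240,120,340,270),4,'pics/c1.png'); crop(im,(350,50,470,165),5,'pics/c2.png')
E
```

```text
(no output)
```

View pics/c1.png

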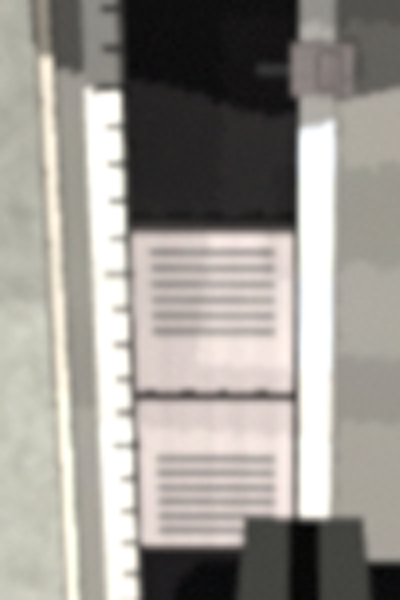

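View pics/c2.png

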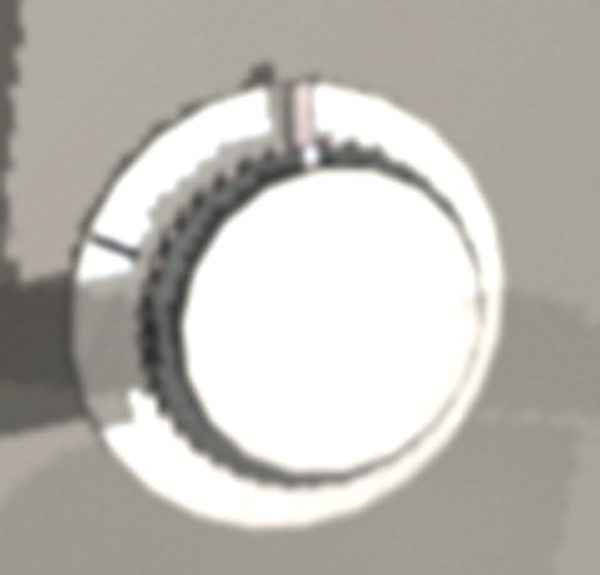

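```bash
cat > m1.py <<'E'
from h import *
o=ctrl.get_obs(); c=campose('wrist',o)
f=lambda u,v,s,l,t:[(u+.5)/s-.5+l,(v+.5)/s-.5+t]
A=lambda u,v,z:back(c,[f(u,v,4,240,120)],z)[0]
r0=A(297,230,.074); r1=A(299,500,.074); rf=A(299,130,.074)
print('rear rail',r0,r1,rf)
yd=(rf-r1)[:2]; yd/=np.linalg.norm(yd); print('ydir',yd,'yaw',np.arctan2(-yd[0],yd[1]))
la,lb=A(137,394,.074),A(295,398,.074); L=(la+lb)/2; d=(la-lb)[:2]; print('line',la,lb,L,np.linalg.norm(d),'yaw from line',np.arctan2(-(lb-la)[1],(lb-la)[0])*-1)
p=A(262,70,.0755); print('ptr',p,'travel',(p-L)[:2]@yd)
e=A(215,229,.074); print('+y end to line',(e-L)[:2]@yd)
B=lambda u,v,z:back(c,[f(u,v,5,350,50)],z)[0]
pts=np.array([(185,330),(302,470),(482,300),(340,168),(215,232),(440,220),(220,430),(400,440)],float)
(cx,cy),ax,an=cv2.fitEllipse(pts.astype(np.float32)); print(cx,cy,ax); W=B(cx,cy,.1); print('win',W)
fl=np.array([(75,300),(100,230),(190,120),(320,80),(440,150),(500,270),(430,450),(270,527),(150,480)],np.float32)
(cx,cy),ax,an=cv2.fitEllipse(fl); F=B(cx,cy,.07); print('flange',F, ax)
ln=[B(90,236,.07),B(137,256,.07)]; pn=B(305,92,.0865); pi=B(305,150,.0865)
for P in ln+[pn]: print(P, np.linalg.norm((P-W)[:2]), np.degrees(np.arctan2(*(P-W)[:2][::-1])),np.degrees(np.arctan2(*(P-F)[:2][::-1])))
E
python3 m1.py
```

```text
rear rail [ 0.5389 -0.0315  0.074 ] [ 0.5239 -0.1009  0.074 ] [ 0.5446 -0.008   0.074 ]
ydir [0.2175 0.9761] yaw -0.21920815465993398
line [ 0.4907 -0.0639  0.074 ] [ 0.529  -0.0734  0.074 ] [ 0.5099 -0.0687  0.074 ] 0.039445902903308364 yaw from line -0.24534834704838096
ptr [0.5393 0.0076 0.0755] travel 0.08085837487709938
+y end to line 0.04281974678323087
329.5198059082031 319.2545166015625 (285.33892822265625, 308.840087890625)
win [0.635  0.0096 0.1   ]
flange [0.6357 0.0103 0.07  ] (408.9764099121094, 450.66912841796875)
[0.6025 0.03   0.07  ] 0.03842498521961244 147.9108468994938 149.34708826039218
[0.6102 0.0247 0.07  ] 0.029052359344825408 148.6194675328825 150.50941015671552
[0.6394 0.0458 0.0865] 0.03642405237292999 83.13157721088685 84.10163310333495
```

```bash
python3 -m pendant '[-0.015,-0.033,0,0,0,0,0, -0.015,-0.033,-0.02,0,0,0,0, -0.015,-0.034,-0.03,0,0,0,0, 0,0,-0.045,0,0,0,0, 0,0,-0.035,0,0,0,0, 0,0,0,0,0,0,0]'
python3 - <<'E'
from h import *
o=ctrl.get_obs(); print(o['time_s'],o['eef_pos'],o['wrist_force'])
im,c=look('wrist'); np.save('c.npy',im); im=np.clip(im.astype(float)*1.4,0,255).astype(np.uint8); crop(im,(160,0,480,300),2.5,'pics/d_w.png')
E
```

```text
time_s: 3.0
eef_pos: [0.4931, -0.1306, 0.0867]
eef_rot: [0.441, -0.443, 0.554, -0.55]
wrist_force: [-0.6, 0.8, 0.9]
opening: 0.001
3.0 [ 0.4931 -0.1306  0.0867] [-0.6124  0.767   0.8798]
```

View pics/d_w.png

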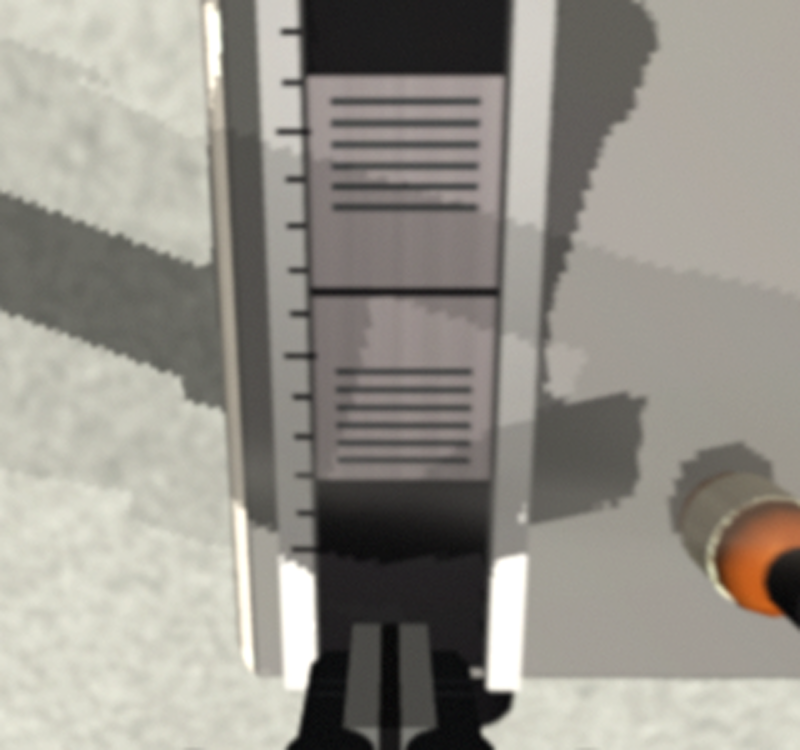

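```bash
python3 -m pendant '[0.0028,-0.0006,0,0,0,0,0, 0,0,-0.007,0,0,0,0, 0,0,-0.007,0,0,0,0, 0,0,-0.006,0,0,0,0, 0,0,0,0,0,0,0]'
python3 - <<'E'
from h import *
o=ctrl.get_obs(); print(o['time_s'],o['eef_pos'],o['wrist_force'])
c0=campose('wrist',dict(eef_pos=np.array([ 0.4931,-0.1306,0.0867]),eef_rot=[0.441, -0.443, 0.554, -0.55]))
f=lambda u,v:[(u+.5)/2.5-.5+160,(v+.5)/2.5-.5]
yd=np.array([.2182,.9759])
for n,p in [('+end',(405,75)),('line',(405,291)),('-end',(405,480))]:
    P=back(c0,[f(*p)],.074)[0]; print(n,P,P[:2]@yd)
print('tcp',o['eef_pos'][:2]@yd)
im,c=look('wrist'); im=np.clip(im.astype(float)*1.4,0,255).astype(np.uint8); crop(im,(200,50,440,300),3,'pics/e_w.png')
E
```

```text
time_s: 3.68
eef_pos: [0.4985, -0.1307, 0.0684]
eef_rot: [0.442, -0.443, 0.552, -0.551]
wrist_force: [0.6, 0.8, 0.6]
opening: 0.0
3.675 [ 0.4985 -0.1307  0.0684] [0.6064 0.8381 0.564 ]
+end [ 0.5191 -0.027   0.074 ] 0.08691697632462239
line [ 0.5102 -0.0678  0.074 ] 0.045155938697319174
-end [ 0.5013 -0.1088  0.074 ] 0.003165823496598639
tcp -0.01876557877618248
```

View pics/e_w.png

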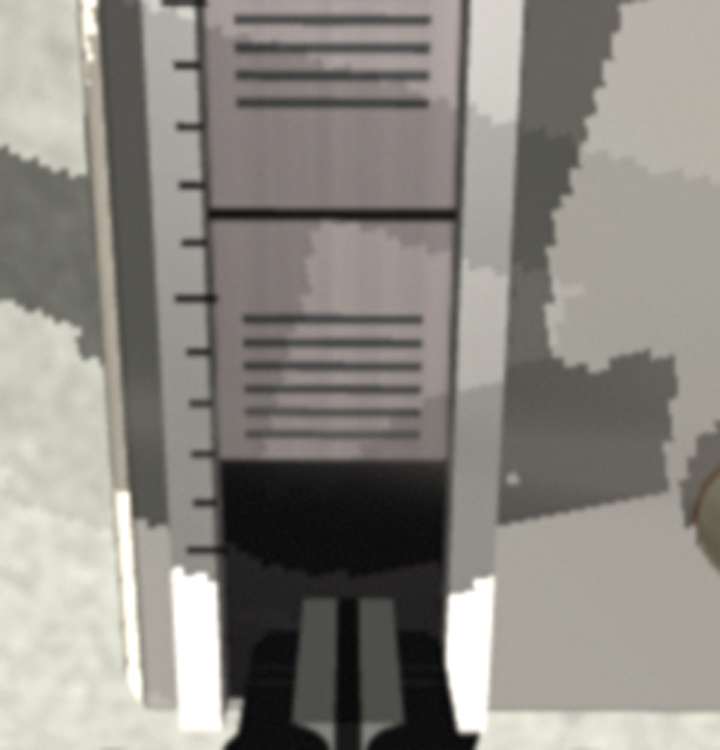

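```bash
python3 -m pendant '[-0.001,0.005,-0.001,0,0,0,0, 0.0001,0.005,0,0,0,0,0, 0.0011,0.0049,0,0,0,0,0, 0.0011,0.0049,0,0,0,0,0, 0,0,0,0,0,0,0]'
python3 - <<'E'
from h import *
o=ctrl.get_obs(); print(o['time_s'],o['eef_pos'],o['wrist_force'],o['eef_pos'][:2]@np.array([.2182,.9759]))
im,c=look('wrist'); im=np.clip(im.astype(float)*1.4,0,255).astype(np.uint8); crop(im,(200,50,440,300),3,'pics/f_w.png')
E
```

```text
time_s: 4.35
eef_pos: [0.5004, -0.1108, 0.0682]
eef_rot: [-0.443, 0.443, -0.551, 0.551]
wrist_force: [0.4, 0.4, -0.8]
opening: -0.002
4.35 [ 0.5004 -0.1108  0.0682] [ 0.3646  0.3667 -0.8116] 0.0010180054067325244
```

View pics/f_w.png

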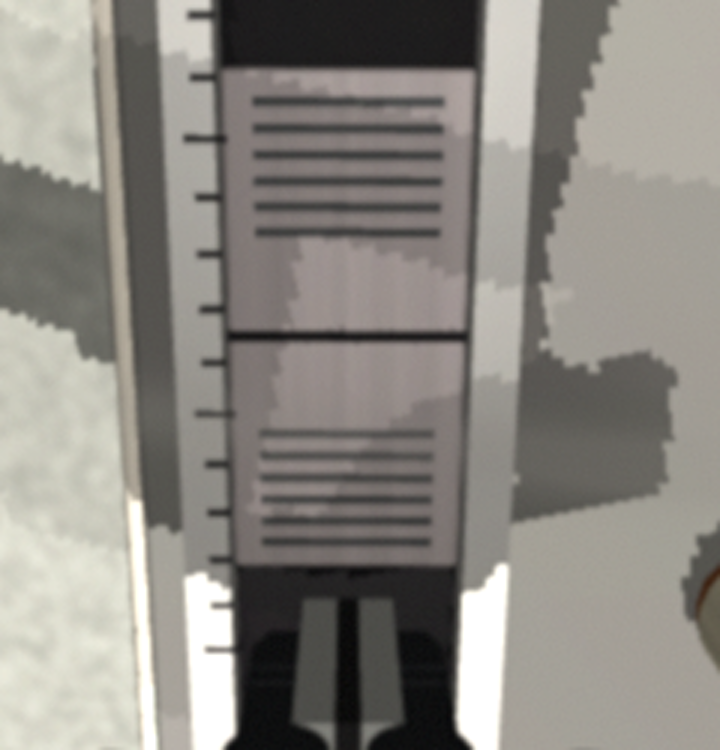

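```bash
python3 -m pendant '[0.0009,0.004,-0.0005,0,0,0,0, 0.0009,0.0039,0,0,0,0,0, 0.0009,0.0039,0,0,0,0,0, 0,0,0,0,0,0,0]'
python3 - <<'E'
from h import *
o=ctrl.get_obs(); print(o['time_s'],o['eef_pos'],o['wrist_force'],o['eef_pos'][:2]@np.array([.2182,.9759]))
im,c=look('wrist'); im=np.clip(im.astype(float)*1.4,0,255).astype(np.uint8); crop(im,(200,50,440,300),3,'pics/g_w.png')
E
```

```text
time_s: 4.9
eef_pos: [0.5031, -0.0992, 0.0677]
eef_rot: [0.443, -0.443, 0.551, -0.551]
wrist_force: [0.7, -0.0, -0.3]
opening: 0.001
4.9 [ 0.5031 -0.0992  0.0677] [ 0.676  -0.0485 -0.3194] 0.01299507450027007
```

View pics/g_w.png

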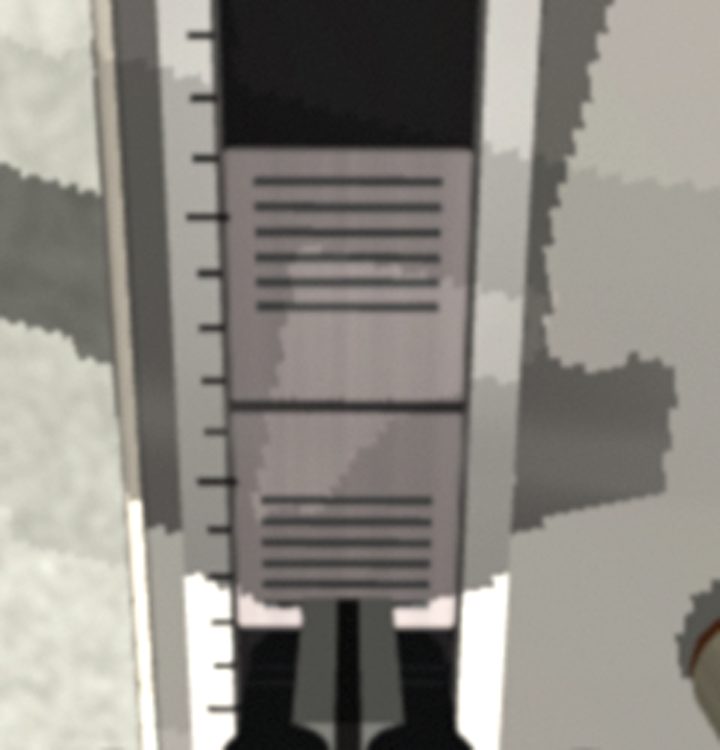

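```bash
python3 - <<'E'
from h import *
o=ctrl.get_obs()
im,c=look('scene'); R_=q2R(o['eef_rot'])
for y in (0,-.0187,-.03,-.0727): print(y,proj(c,o['eef_pos']+R_@[0,y,0]))
im=np.clip(im.astype(float)*1.3,0,255).astype(np.uint8); crop(im,(220,150,400,300),4,'pics/h_s.png')
E
```

```text
0 [[272.071  215.8758]]
-0.0187 [[271.4634 209.6355]]
-0.03 [[271.0896 205.7973]]
-0.0727 [[269.6306 190.8143]]
```

View pics/h_s.png

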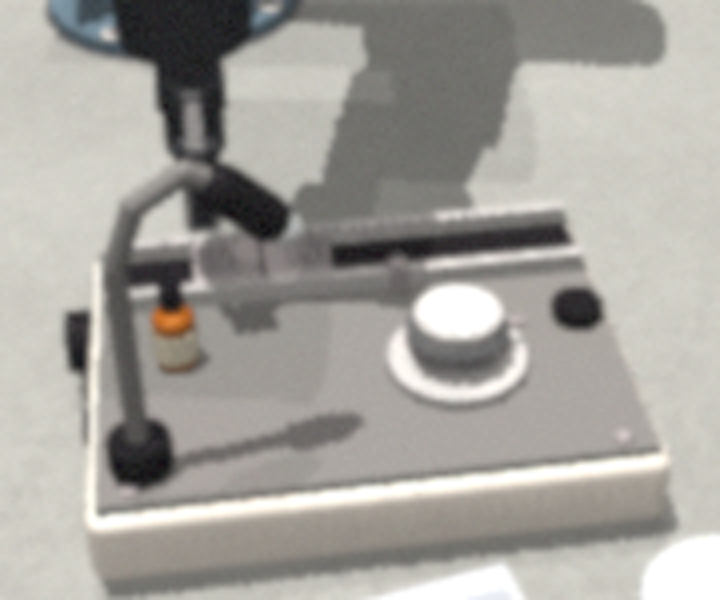

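```bash
python3 -m pendant '[-0.0027,-0.0122,0.003,0,0,0,0, -0.0028,-0.0122,0,0,0,0,0, 0,0,-0.010,0,0,0,0, 0,0,-0.008,0,0,0,0, 0,0,-0.006,0,0,0,0, 0,0,0,0,0,0,0]'
python3 - <<'E'
from h import *
o=ctrl.get_obs(); print(o['time_s'],o['eef_pos'],o['wrist_force'],o['eef_pos'][:2]@np.array([.2182,.9759]))
im,c=look('wrist'); im=np.clip(im.astype(float)*1.4,0,255).astype(np.uint8); crop(im,(200,50,440,300),3,'pics/i_w.png')
im,c=look('scene'); im=np.clip(im.astype(float)*1.3,0,255).astype(np.uint8); crop(im,(240,170,360,260),6,'pics/i_s.png')
E
```

```text
time_s: 5.75
eef_pos: [0.4969, -0.1233, 0.0458]
eef_rot: [0.442, -0.443, 0.552, -0.551]
wrist_force: [-0.4, 0.8, 0.7]
opening: -0.001
5.75 [ 0.4969 -0.1233  0.0458] [-0.4468  0.8286  0.6536] -0.011918721323427408
```

View pics/i_w.png

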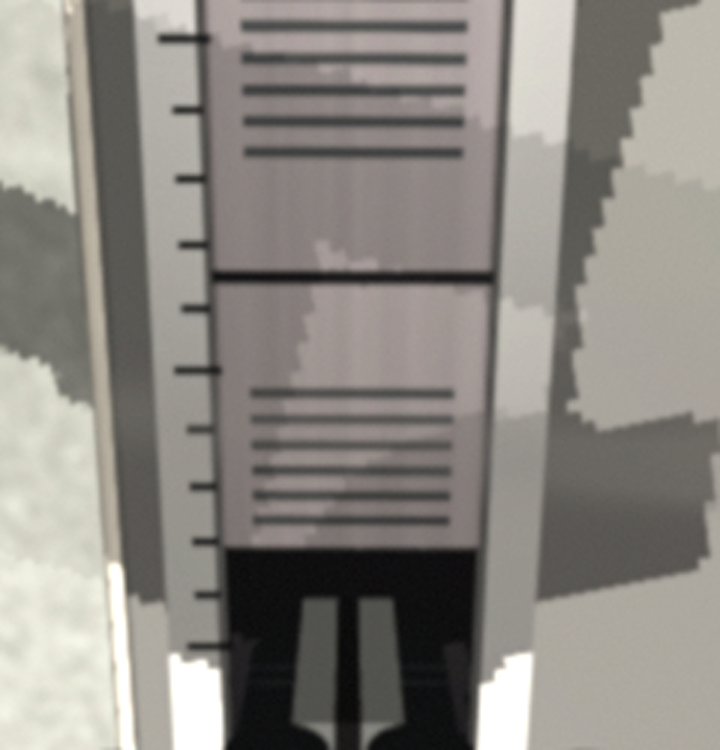

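View pics/i_s.png

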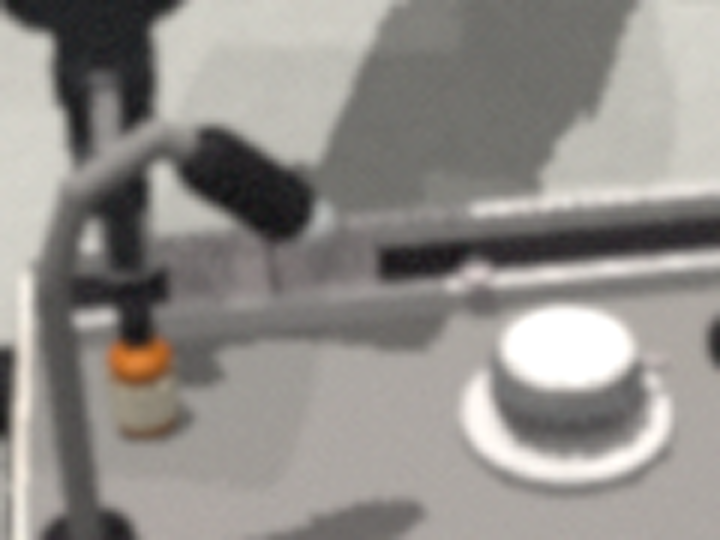

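```bash
python3 -m pendant '[0,0,-0.003,0,0,0,0, 0,0,-0.003,0,0,0,0, 0,0,0,0,0,0,0]'
python3 - <<'E'
from h import *
o=ctrl.get_obs(); print(o['time_s'],o['eef_pos'],o['wrist_force'],o['eef_pos'][:2]@np.array([.2182,.9759]))
im,c=look('wrist'); im=np.clip(im.astype(float)*2.5,0,255).astype(np.uint8); crop(im,(250,180,390,300),5,'pics/j_w.png')
E
```

```text
time_s: 6.22
eef_pos: [0.4974, -0.1238, 0.0405]
eef_rot: [0.443, -0.443, 0.552, -0.551]
wrist_force: [0.4, -0.1, -0.4]
opening: -0.002
6.225 [ 0.4974 -0.1238  0.0405] [ 0.3958 -0.1183 -0.3911] -0.012245231732695748
```

View pics/j_w.png

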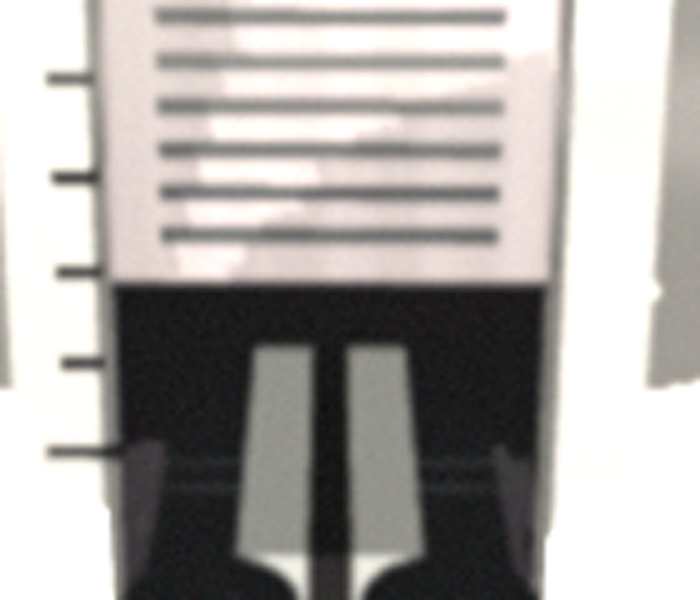

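```bash
python3 -m pendant '[0.0002,0.0008,-0.002,0,0,0,0, 0.0007,0.0029,0,0,0,0,0, 0.0007,0.0029,0,0,0,0,0, 0.0007,0.0029,0,0,0,0,0, 0,0,0,0,0,0,0]'
python3 - <<'E'
from h import *
o=ctrl.get_obs(); print(o['time_s'],o['eef_pos'],o['wrist_force'],o['eef_pos'][:2]@np.array([.2182,.9759]))
im,c=look('wrist'); im=np.clip(im.astype(float)*2.5,0,255).astype(np.uint8); crop(im,(250,100,390,300),4,'pics/k_w.png')
E
```

```text
time_s: 6.9
eef_pos: [0.4996, -0.1151, 0.0387]
eef_rot: [-0.442, 0.443, -0.551, 0.552]
wrist_force: [-1.7, -5.0, -0.3]
opening: 0.0
6.9 [ 0.4996 -0.1151  0.0387] [-1.6775 -5.0381 -0.2982] -0.0032969902803531024
```

View pics/k_w.png

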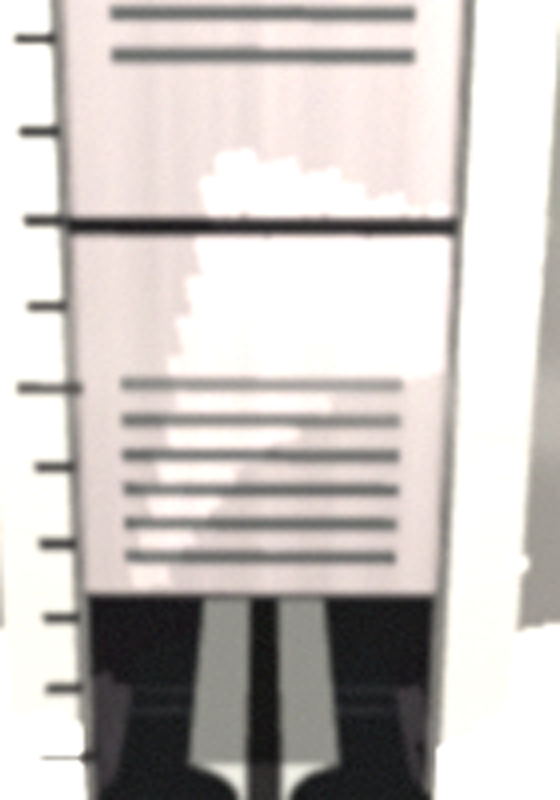

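```bash
python3 -m pendant '[0.0012,0.0053,0,0,0,0,0, 0.0012,0.0053,0,0,0,0,0, 0.0012,0.0053,0,0,0,0,0, 0.0012,0.0053,0,0,0,0,0, 0.0012,0.0053,0,0,0,0,0, 0.0012,0.0053,0,0,0,0,0, 0.0012,0.0053,0,0,0,0,0, 0.0012,0.0053,0,0,0,0,0, 0.0012,0.0053,0,0,0,0,0, 0.0012,0.0053,0,0,0,0,0, 0.0012,0.0053,0,0,0,0,0, 0,0,0,0,0,0,0]'
cat > m2.py <<'E'
import sys
from h import *
o=ctrl.get_obs(); print(o['time_s'],o['eef_pos'],o['wrist_force'],o['eef_pos'][:2]@np.array([.2182,.9759]))
im,c=look('wrist'); np.save('c.npy',im); im=np.clip(im.astype(float)*1.6,0,255).astype(np.uint8); crop(im,(240,20,400,220),4,sys.argv[1])
E
python3 m2.py pics/l_w.png
```

```text
time_s: 8.45
eef_pos: [0.5128, -0.0563, 0.0386]
eef_rot: [-0.442, 0.443, -0.551, 0.551]
wrist_force: [-0.8, -4.2, -0.0]
opening: 0.0
8.45 [ 0.5128 -0.0563  0.0386] [-0.8164 -4.164  -0.0165] 0.057003904733846235
```

View pics/l_w.png

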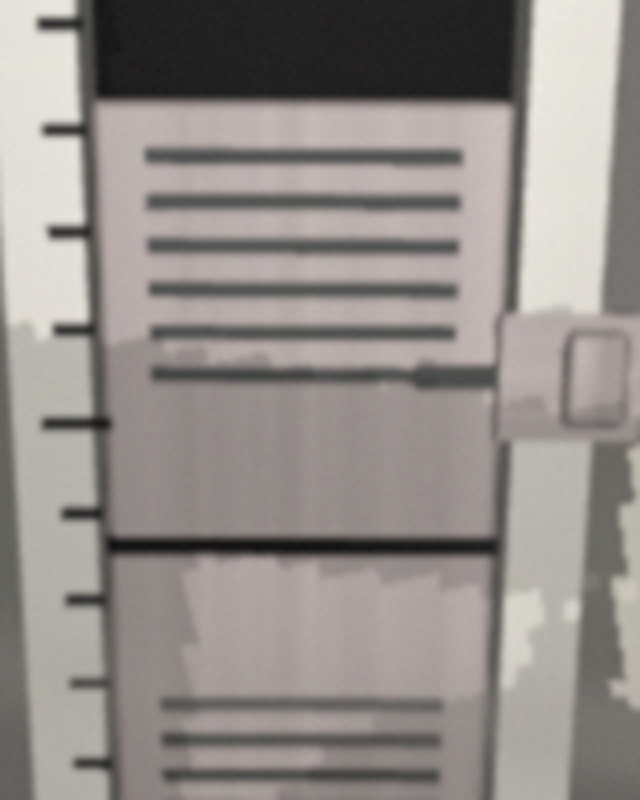

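```bash
cat > m3.py <<'E'
import sys
from h import *
c=campose('wrist'); yd=np.array([.2182,.9759])
l,t,s=[float(v) for v in sys.argv[1:4]]
f=lambda u,v:[(u+.5)/s-.5+l,(v+.5)/s-.5+t]
u,vl,vp=[float(v) for v in sys.argv[4:7]]
L=back(c,[f(u,vl)],.074)[0][:2]@yd
for z in (.0745,.0755,.0765): print(z,L,back(c,[f(u,vp)],z)[0][:2]@yd-L)
E
python3 m3.py 240 20 4 450 546 377
```

```text
0.0745 0.10922170254271489 0.016889153450227137
0.0755 0.10922170254271489 0.016949218706035926
0.0765 0.10922170254271489 0.017009283961844687
```

```bash
python3 -m pendant '[0.0008,0.0034,0,0,0,0,0, 0.0008,0.0034,0,0,0,0,0, 0.0007,0.003,0,0,0,0,0, 0.0006,0.0027,0,0,0,0,0, 0,0,0,0,0,0,0]'
python3 m2.py pics/m_w.png
```

```text
time_s: 9.12
eef_pos: [0.5156, -0.0439, 0.0386]
eef_rot: [-0.442, 0.443, -0.551, 0.551]
wrist_force: [-2.4, -4.7, 0.0]
opening: 0.0
9.125 [ 0.5156 -0.0439  0.0386] [-2.4439 -4.6883  0.03  ] 0.06966623541037513
```

View pics/m_w.png

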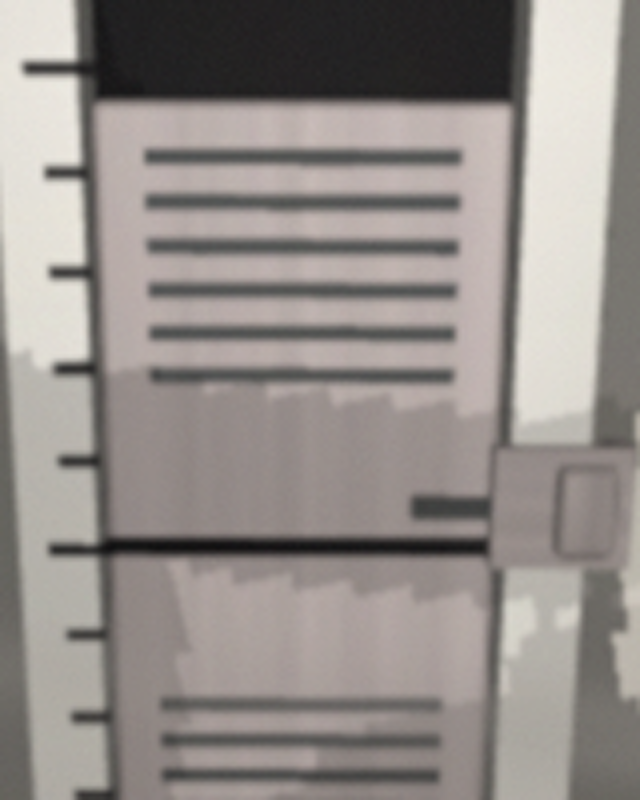

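```bash
python3 m3.py 240 20 4 450 546 508; python3 - <<'E'
import numpy as np
im=np.load('c.npy').astype(float).mean(2)
print('ptr cols 346-358',im[140:165,346:359].mean(1).round(0)); print('line cols 300-340',im[148:165,300:340].mean(1).round(0))
E
```

```text
0.0745 0.12190463447665183 0.003977156202582863
0.0755 0.12190463447665183 0.004130235274744862
0.0765 0.12190463447665183 0.004283314346906861
ptr cols 346-358 [92. 92. 90. 80. 59. 44. 41. 41. 45. 60. 79. 90. 91. 82. 57. 30. 17. 19.
 42. 72. 88. 91. 91. 91. 91.]
line cols 300-340 [89. 89. 89. 89. 88. 80. 55. 27. 14. 19. 43. 71. 85. 88. 88. 89. 91.]
```

```bash
python3 -m pendant '[0.0003,0.0012,0,0,0,0,0, 0.0003,0.001,0,0,0,0,0, 0.0001,0.0005,0,0,0,0,0, 0,0,0,0,0,0,0]'
cat > m4.py <<'E'
from h import *
im=np.load('c.npy').astype(float).mean(2)
def cen(p,r0):
    w=np.clip(p.max()*0.95-p,0,None); print(p.round(0)); return r0+(w*np.arange(len(p))).sum()/w.sum()
print(cen(im[140:170,348:358].mean(1),140), cen(im[148:166,300:335].mean(1),148))
E
python3 m2.py pics/n_w.png; python3 m4.py
```

```text
time_s: 9.68
eef_pos: [0.5163, -0.0414, 0.0386]
eef_rot: [-0.442, 0.443, -0.551, 0.551]
wrist_force: [-2.5, -5.0, -0.0]
opening: 0.001
9.675 [ 0.5163 -0.0414  0.0386] [-2.5004 -5.0465 -0.0223] 0.0722735015181216
[92. 92. 92. 92. 92. 92. 92. 92. 92. 85. 66. 49. 42. 41. 41. 38. 28. 23.
 42. 73. 88. 91. 91. 91. 91. 91. 91. 91. 92. 94.]
[89. 89. 89. 89. 88. 80. 55. 27. 14. 17. 40. 70. 85. 88. 88. 88. 89. 92.]
154.59786335295905 156.25089562207785
```

View pics/n_w.png

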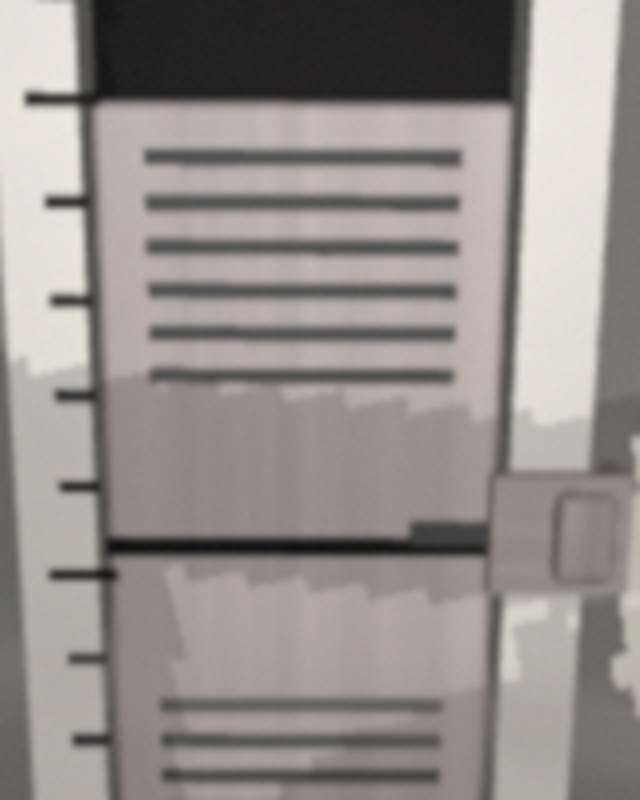

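```bash
python3 -m pendant '[0.0001,0.0005,0,0,0,0,0, 0.0001,0.0005,0,0,0,0,0, 0,0,0,0,0,0,0]'; python3 m2.py pics/o_w.png; python3 m4.py
```

```text
time_s: 10.1
eef_pos: [0.5164, -0.0404, 0.0386]
eef_rot: [-0.442, 0.443, -0.551, 0.551]
wrist_force: [-2.1, -5.8, -0.2]
opening: -0.005
10.1 [ 0.5164 -0.0404  0.0386] [-2.0882 -5.821  -0.181 ] 0.07326516045700945
[92. 92. 92. 92. 92. 92. 92. 92. 92. 92. 92. 88. 75. 55. 43. 41. 41. 41.
 52. 76. 89. 92. 92. 91. 91. 91. 91. 91. 93. 95.]
[89. 89. 89. 89. 88. 80. 55. 28. 14. 16. 40. 70. 85. 88. 88. 88. 89. 91.]
155.52000666888964 156.25059627127533
```

View pics/o_w.png

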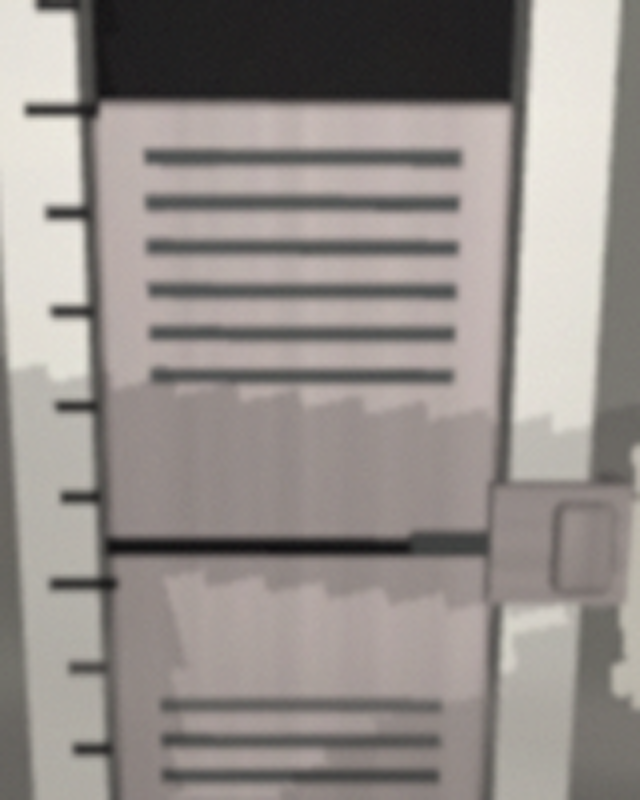

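```bash
python3 -m pendant '[-0.0011,-0.0049,0,0,0,0,0, -0.0011,-0.0049,0,0,0,0,0, 0,0,0.05,0,0,0,0, 0,0,0.05,0,0,0,0.03, 0.040,0.020,0.02,0,0,4,0.08, 0.041,0.020,0,0,0,4,0.08, 0.039,0.0195,0,0,0,0,0.08, 0,0,0,0,0,0,0.08, 0,0,0,0,0,0,0.08]'
python3 - <<'E'
from h import *
o=ctrl.get_obs(); print(o['time_s'],o['q'],o['eef_pos'],o['wrist_force'],o['opening'])
im,c=look('wrist'); np.save('c.npy',im); cv2.imwrite('pics/p_w.png',im[:,:,::-1]); np.save('o.npy',np.r_[o['eef_pos'],o['eef_rot']])
E
```

```text
time_s: 11.28
eef_pos: [0.6339, 0.0099, 0.1581]
eef_rot: [0.48, -0.48, 0.52, -0.519]
wrist_force: [-0.0, 0.1, 0.3]
opening: 0.94
11.275 [-0.1714  0.3466  1.4874  0.0001  1.309  -0.0933] [0.6339 0.0099 0.1581] [-0.0464  0.053   0.3074] 0.9399678304280935
```

View pics/p_w.png

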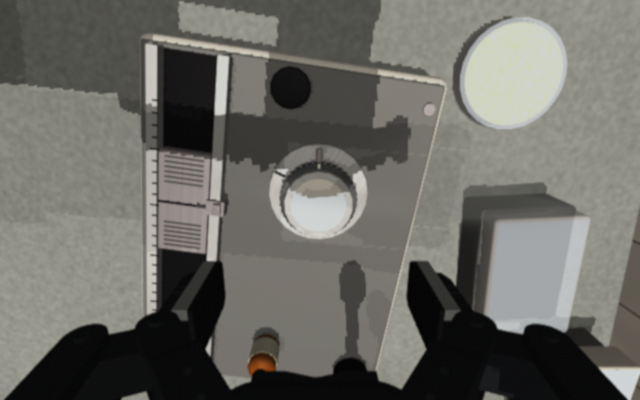

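```bash
python3 - <<'E'
from h import *
im=np.load('c.npy'); im=np.clip(im.astype(float)*1.3,0,255).astype(np.uint8)
crop(im,(260,135,380,245),6,'pics/p1.png'); crop(im,(140,160,240,250),6,'pics/p2.png')
E
```

```text
(no output)
```

View pics/p1.png

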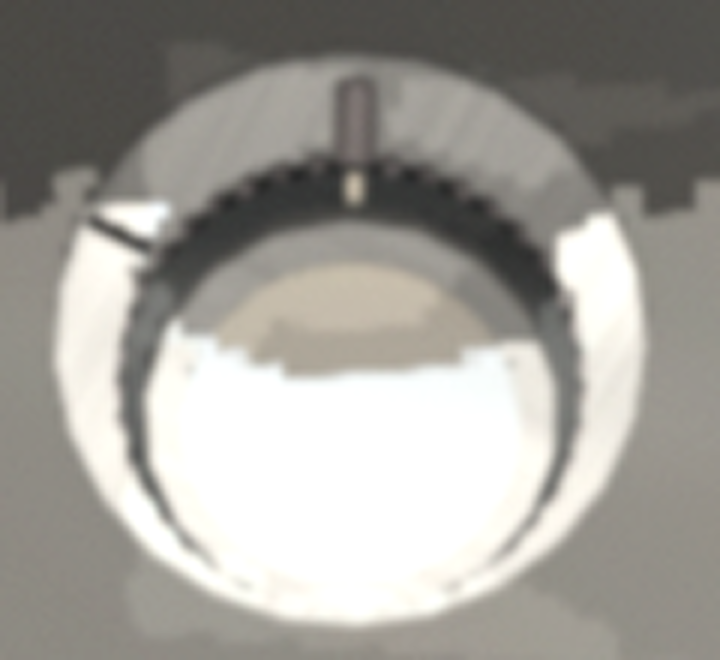

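View pics/p2.png

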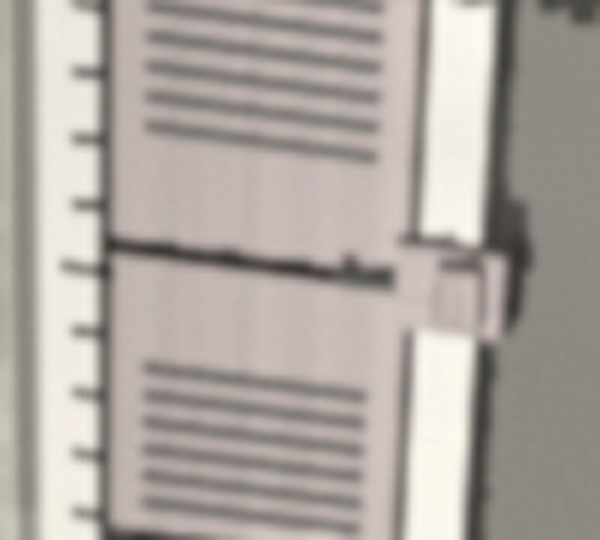

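```bash
cat > iris.py <<'E'
from h import *
from scipy.optimize import least_squares
def cfit(P): 
    r=least_squares(lambda q:np.hypot(P[:,0]-q[0],P[:,1]-q[1])-q[2],[P[:,0].mean(),P[:,1].mean(),.03]); return r.x
def F(c,pts,z,l,t,s):
    p=(np.array(pts,float)+.5)/s-.5+[l,t]; return back(c,p,z)
E
python3 - <<'E'
from iris import *
o=np.load('o.npy'); c=campose('wrist',dict(eef_pos=o[:3],eef_rot=o[3:]))
a=(260,135,6)
fl=cfit(F(c,[(55,345),(60,290),(100,200),(200,105),(355,57),(500,100),(600,200),(648,340),(620,450),(530,565),(355,625),(200,572),(90,460)],.07,*a)); print('flange',fl)
wn=cfit(F(c,[(147,410),(180,310),(240,260),(350,222),(450,250),(530,320),(556,420),(540,500),(165,500)],.1,*a)); print('win',wn)
C=(fl+wn)[:2]/2
ln=F(c,[(92,219),(155,247)],.07,*a); pn=F(c,[(355,80),(355,160)],.0875,*a)
for C in (fl[:2],wn[:2]):
  for P in np.r_[ln,pn]: d=P[:2]-C; print(np.hypot(*d),np.degrees(np.arctan2(d[1],d[0])))
print('line dir',np.degrees(np.arctan2(*(ln[0]-ln[1])[[1,0]])),'pin dir',np.degrees(np.arctan2(*(pn[0]-pn[1])[[1,0]])))
E
```

```text
flange [0.6357 0.0095 0.039 ]
win [0.6355 0.0093 0.0246]
0.038658724332715715 147.36960681824684
0.029704432733706935 146.34031968955253
0.03919932950660023 85.3204407335741
0.02950554039852358 85.19331962340782
0.03859041979043738 146.92393131426033
0.029641896177049376 145.757777451758
0.039432442378305746 85.02683938846943
0.0297392662538371 84.80501617534296
line dir 150.778065808589 pin dir 85.70735743032837
```

```bash
python3 -m pendant '[0.0017,-0.0004,-0.03,0,0,0,0.08, 0,0,-0.035,0,0,0,0.08, 0,0,-0.025,0,0,0,0.08, 0,0,-0.015,0,0,0,0.08, 0,0,0,0,0,0,0.08]'
python3 m2.py pics/q0.png; python3 - <<'E'
from h import *
im=np.load('c.npy'); cv2.imwrite('pics/q_w.png',np.clip(im[:,:,::-1].astype(float)*1.3,0,255))
E
```

```text
time_s: 11.95
eef_pos: [0.6352, 0.0091, 0.053]
eef_rot: [0.479, -0.48, 0.52, -0.519]
wrist_force: [-0.3, -0.3, 0.4]
opening: 0.935
11.95 [0.6352 0.0091 0.053 ] [-0.2533 -0.2796  0.4159] 0.14751209835828885[ WARN:0@0.038] global loadsave.cpp:1063 imwrite_ Unsupported depth image for selected encoder is fallbacked to CV_8U.
```

View pics/q_w.png

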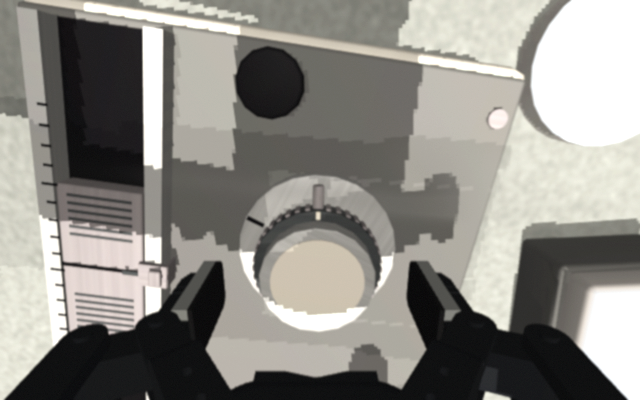

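```bash
python3 -m pendant '[0.0003,0.0003,-0.006,0,0,0,0.08, 0,0,-0.005,0,0,0,0.08, 0,0,0,0,0,0,0.064, 0,0,0,0,0,0,0.064, 0,0,0,0,0,0,0.064]'
python3 m2.py pics/r0.png; python3 - <<'E'
from h import *
im=np.load('c.npy'); cv2.imwrite('pics/r_w.png',np.clip(im[:,:,::-1].astype(float)*1.3,0,255).astype(np.uint8))
im,c=look('scene');im=np.clip(im.astype(float)*1.3,0,255).astype(np.uint8); crop(im,(270,170,400,270),6,'pics/r_s.png')
E
```

```text
time_s: 12.62
eef_pos: [0.6368, 0.0097, 0.0429]
eef_rot: [-0.48, 0.48, -0.519, 0.519]
wrist_force: [-0.3, 0.1, -0.0]
opening: 0.748
12.625 [0.6368 0.0097 0.0429] [-0.2852  0.0582 -0.0489] 0.14843415513620953
```

View pics/r_w.png

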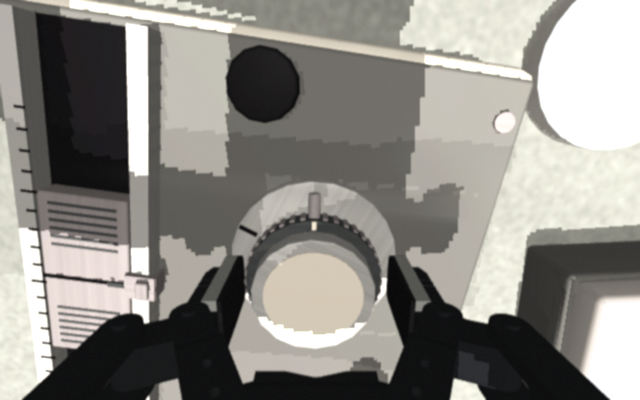

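View pics/r_s.png

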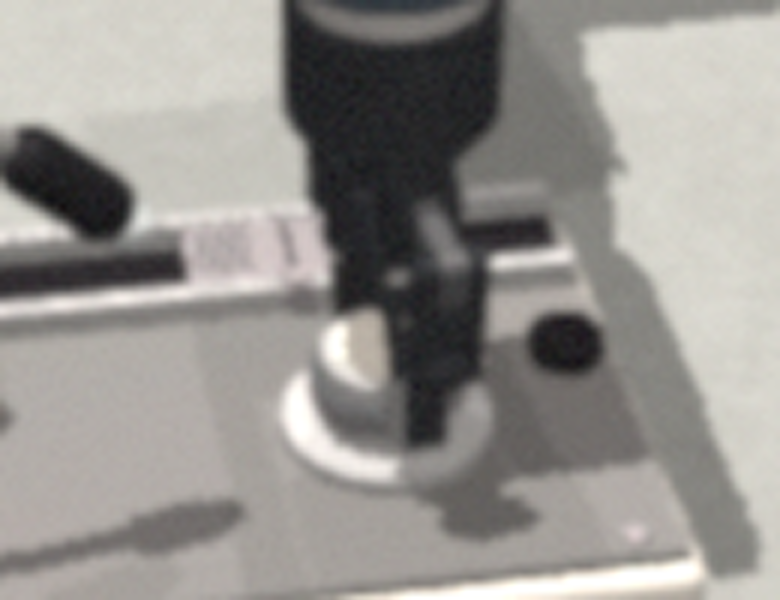

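```bash
python3 - <<'E'
from h import *
c=campose('scene'); o=ctrl.get_obs(); R_=q2R(o['eef_rot']); print(R_)
s=np.sign(R_[0,2])
for y in (-.03,-.035,-.04,-.045):
  for zz in (.032,.046): 
    P=o['eef_pos']+R_@[0,y,s*zz]; p=proj(c,P)[0]; print(y,zz,P[2],(p-[270,170])*6)
print('flange pts', (proj(c,[[.6356,.0095,.07],[.6756,.0095,.07]])-[270,170])*6)
E
```

```text
[[-0.0783  0.0002  0.9969]
 [-0.9969 -0.     -0.0783]
 [ 0.     -1.      0.0003]]
-0.03 0.032 0.07285719896525118 [414.5708 449.1568]
-0.03 0.046 0.0728607042173178 [427.254  473.4916]
-0.035 0.032 0.0778571988072494 [414.809  438.5967]
-0.035 0.046 0.07786070405931603 [427.5377 462.8704]
-0.04 0.032 0.0828571986492476 [415.0487 427.9669]
-0.04 0.046 0.08286070390131423 [427.8232 452.1781]
-0.045 0.032 0.08785719849124579 [415.2901 417.2667]
-0.045 0.046 0.08786070374331242 [428.1107 441.414 ]
flange pts [[385.0308 400.1323]
 [427.9007 465.3247]]
```

```bash
python3 -m pendant '[-0.0012,-0.0002,-0.003,0,0,0,0.064, 0,0,0,0,0,0,0.061, 0,0,0,0,0,0,0.059, 0,0,0,0,0,0,0.054, 0,0,0,0,0,0,0.054, 0,0,0,0,0,0,0.054]'
python3 m2.py pics/s0.png; python3 - <<'E'
from h import *
im=np.load('c.npy'); crop(np.clip(im.astype(float)*1.3,0,255).astype(np.uint8),(190,150,450,350),3,'pics/s_w.png')
E
```

```text
time_s: 13.48
eef_pos: [0.6357, 0.0095, 0.0403]
eef_rot: [-0.48, 0.48, -0.519, 0.519]
wrist_force: [-2.4, -0.1, 5.3]
opening: 0.651
13.475 [0.6357 0.0095 0.0403] [-2.3837 -0.1023  5.3387] 0.14797952198440956
```

View pics/s_w.png

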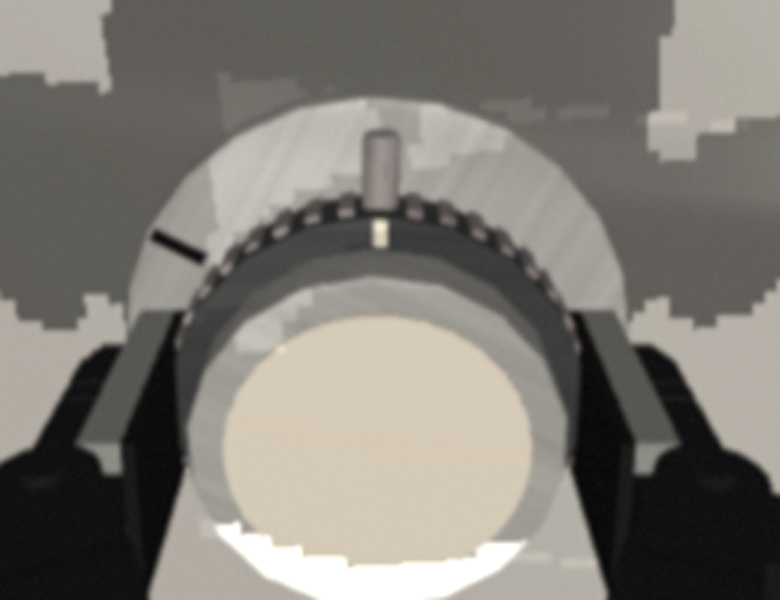

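```bash
python3 -m pendant '[0,0,0,0,0,5,0.054, 0,0,0,0,0,7,0.054, 0,0,0,0,0,7,0.054, 0,0,0,0,0,7,0.054, 0,0,0,0,0,7,0.054, 0,0,0,0,0,7,0.054, 0,0,0,0,0,7,0.054, 0,0,0,0,0,5,0.054, 0,0,0,0,0,4,0.054, 0,0,0,0,0,0,0.054, 0,0,0,0,0,0,0.054]'
python3 m2.py pics/t0.png; python3 - <<'E'
from h import *
im=np.load('c.npy'); crop(np.clip(im.astype(float)*1.3,0,255).astype(np.uint8),(190,150,450,350),3,'pics/t_w.png')
o=ctrl.get_obs(); R_=q2R(o['eef_rot']); print(o['q'],o['torque'],np.degrees(np.arctan2(-R_[1,0],-R_[0,0])))
E
```

```text
time_s: 14.9
eef_pos: [0.636, 0.0096, 0.0403]
eef_rot: [0.668, -0.667, 0.233, -0.234]
wrist_force: [-0.9, -0.0, 5.0]
opening: 0.649
14.9 [0.636  0.0096 0.0403] [-0.9468 -0.0087  5.0463] 0.14812798372133554
[-0.1713  0.4863  1.555   0.0003  1.099  -1.069 ] [0.2418 0.0509 0.1323] 141.4304685273544
```

View pics/t_w.png

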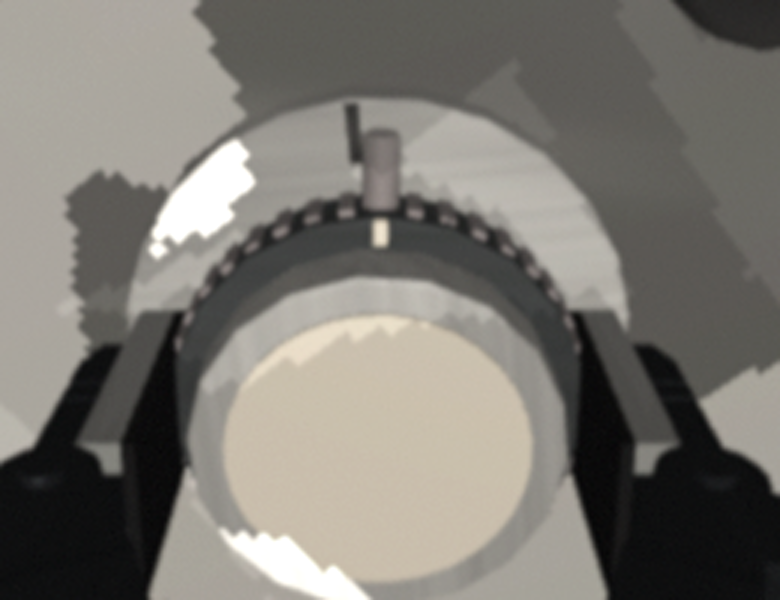

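```bash
cat > ang.py <<'E'
from iris import *
import sys
c=campose('wrist'); a=(190,150,3)
C=np.array([.6356,.0095])
v=[float(x) for x in sys.argv[1:]]
ln=F(c,[v[0:2],v[2:4]],.07,*a); pn=F(c,[v[4:6],v[6:8]],.0875,*a)
fl=cfit(F(c,[(190,163),(250,125),(310,103),(380,96),(440,102),(500,122),(560,160),(605,220),(145,230)],.07,*a)); print('flange',fl)
for C in (C,fl[:2]):
  for P in np.r_[ln,pn]: d=P[:2]-C; print(np.hypot(*d).round(4),np.degrees(np.arctan2(d[1],d[0])).round(2))
E
python3 ang.py 352 106 356 158 381 132 381 205
```

```text
flange [0.6356 0.0093 0.0405]
0.0388 147.17
0.0308 147.67
0.0399 141.03
0.0297 140.87
0.0389 146.92
0.0309 147.35
0.04 140.81
0.0299 140.57
```

```bash
python3 -m pendant '[0,0,0,0,0,3.2,0.054, 0,0,0,0,0,3.1,0.054, 0,0,0,0,0,0,0.054, 0,0,0,0,0,0,0.054]'
python3 m2.py pics/u0.png; python3 - <<'E'
from h import *
im=np.load('c.npy'); crop(np.clip(im.astype(float)*1.3,0,255).astype(np.uint8),(190,150,450,350),3,'pics/u_w.png')
E
```

```text
time_s: 15.45
eef_pos: [0.6361, 0.0096, 0.0403]
eef_rot: [0.679, -0.679, 0.196, -0.197]
wrist_force: [-0.5, 0.3, 5.0]
opening: 0.65
15.45 [0.6361 0.0096 0.0403] [-0.5182  0.2841  4.9722] 0.1481880901238381
```

View pics/u_w.png

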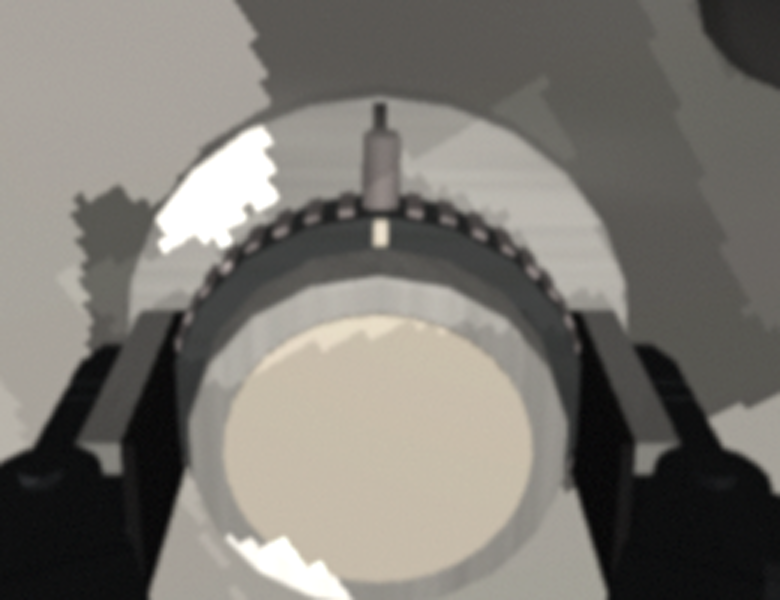

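```bash
python3 -m pendant '[0,0,0,0,0,0,0.060, 0,0,0,0,0,0,0.068, 0,0,0,0,0,0,0.08, 0,0,0,0,0,0,0.08, 0,0,0.02,0,0,0,0.08, 0,0,0.04,0,0,0,0.08, 0,0,0.05,0,0,0,0.08, 0,0,0,0,0,0,0.08, 0,0,0,0,0,0,0.08]'
python3 m2.py pics/v0.png; python3 - <<'E'
from h import *
im=np.load('c.npy'); crop(np.clip(im.astype(float)*1.3,0,255).astype(np.uint8),(200,100,440,280),3.3,'pics/v_w.png')
o=ctrl.get_obs();np.save('o.npy',np.r_[o['eef_pos'],o['eef_rot']])
E
```

```text
time_s: 16.62
eef_pos: [0.6356, 0.0095, 0.1507]
eef_rot: [0.679, -0.679, 0.196, -0.197]
wrist_force: [0.8, -0.4, 0.2]
opening: 0.934
16.625 [0.6356 0.0095 0.1507] [ 0.7687 -0.3916  0.2   ] 0.1479638296093673
```

View pics/v_w.png

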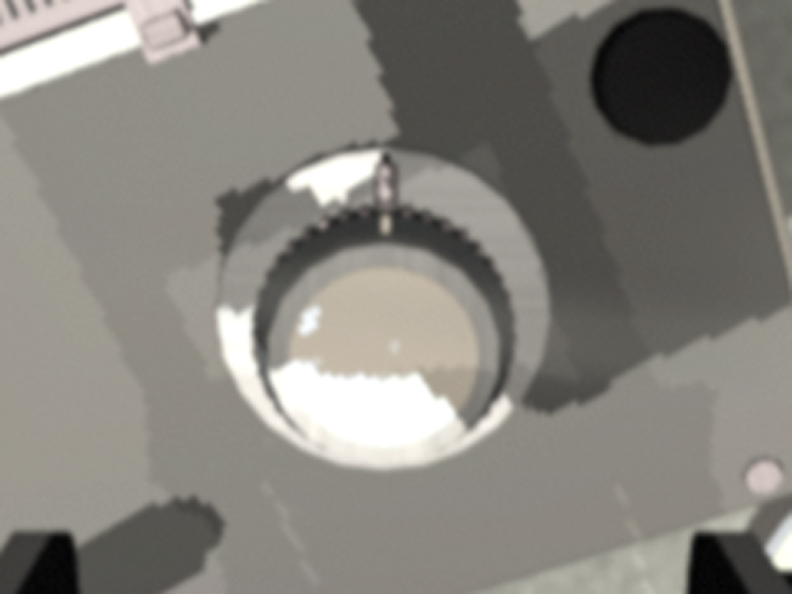

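```bash
python3 -m pendant '[0,0,0.02,0,0,0,0.08, -0.0231,0.0453,0.01,0,0,0,0.08, -0.0231,0.0453,0,0,0,0,0.08, -0.0231,0.0453,0,0,0,0,0.08, -0.0231,0.0453,0,0,0,0,0.08, -0.0231,0.0453,0,0,0,0,0.08, -0.0231,0.0453,0,0,0,0,0.08, -0.0231,0.0453,-0.02,0,0,0,0.08, -0.0231,0.0453,-0.03,0,0,0,0.08, 0,0,-0.03,0,0,0,0.08, 0,0,0,0,0,0,0.08, 0,0,0,0,0,0,0.08]'
python3 m2.py pics/w0.png; python3 - <<'E'
from h import *
im=np.load('c.npy'); cv2.imwrite('pics/w_w.png',im[:,:,::-1])
o=ctrl.get_obs();np.save('o.npy',np.r_[o['eef_pos'],o['eef_rot']]); c=campose('wrist',o)
for d in sil('dish','wrist'):
    l,t,r,b=d['bbox']; print(back(c,[[(l+r)/2,(t+b)/2]],.0075))
E
```

```text
time_s: 18.18
eef_pos: [0.4516, 0.3719, 0.101]
eef_rot: [0.68, -0.679, 0.196, -0.197]
wrist_force: [-0.1, -0.4, 0.9]
opening: 0.937
18.175 [0.4516 0.3719 0.101 ] [-0.1196 -0.4098  0.8858] 0.46144630480204263
dish wrist 0.74 [282.6, 152.4, 349.9, 227.4] 3881 (np.float64(316.9), np.float64(188.5))
[[0.4512 0.373  0.0075]]
```

View pics/w_w.png

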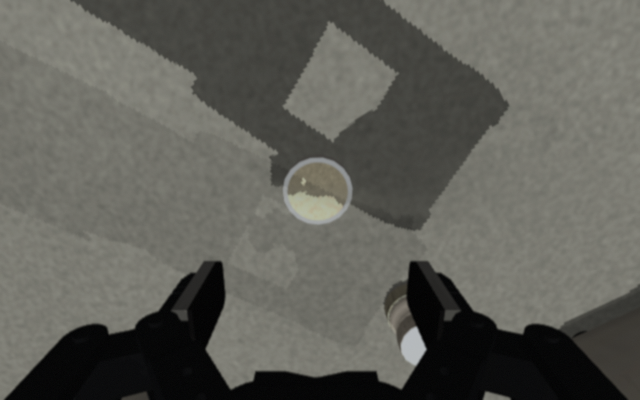

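```bash
python3 - <<'E'
from iris import *
im=np.load('c.npy'); o=np.load('o.npy'); c=campose('wrist',dict(eef_pos=o[:3],eef_rot=o[3:]))
crop(np.clip(im.astype(float)*1.5,0,255).astype(np.uint8),(270,145,366,235),8,'pics/w1.png')
for z in (.015,.0): print(back(c,[[318,190.5]],z), (proj(c,[[.4512,.373,z]])))
E
```

```text
[[0.4506 0.375  0.015 ]] [[316.3243 192.4291]]
[[0.4543 0.3728 0.    ]] [[316.2347 187.3689]]
```

View pics/w1.png

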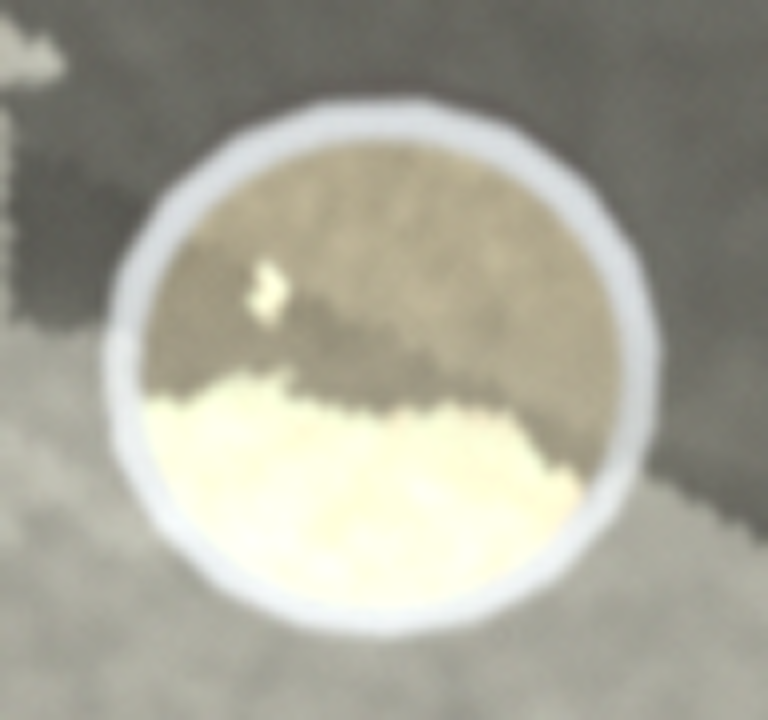

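```bash
python3 -m pendant '[-0.0013,0.0023,-0.04,0,0,0,0.08, 0,0,-0.04,0,0,0,0.08, 0,0,-0.02,0,0,0,0.08, 0,0,-0.01,0,0,0,0.08, 0,0,0,0,0,0,0.08, 0,0,0,0,0,0,0.08]'
python3 m2.py pics/x0.png; python3 - <<'E'
from h import *
im=np.load('c.npy'); crop(np.clip(im.astype(float)*1.4,0,255).astype(np.uint8),(190,150,450,350),3,'pics/x_w.png')
E
```

```text
time_s: 19.02
eef_pos: [0.4505, 0.3748, -0.0088]
eef_rot: [0.68, -0.679, 0.195, -0.197]
wrist_force: [-0.9, 0.3, 0.4]
opening: 0.936
19.025 [ 0.4505  0.3748 -0.0088] [-0.9219  0.2774  0.3774] 0.4640807465519267
```

View pics/x_w.png

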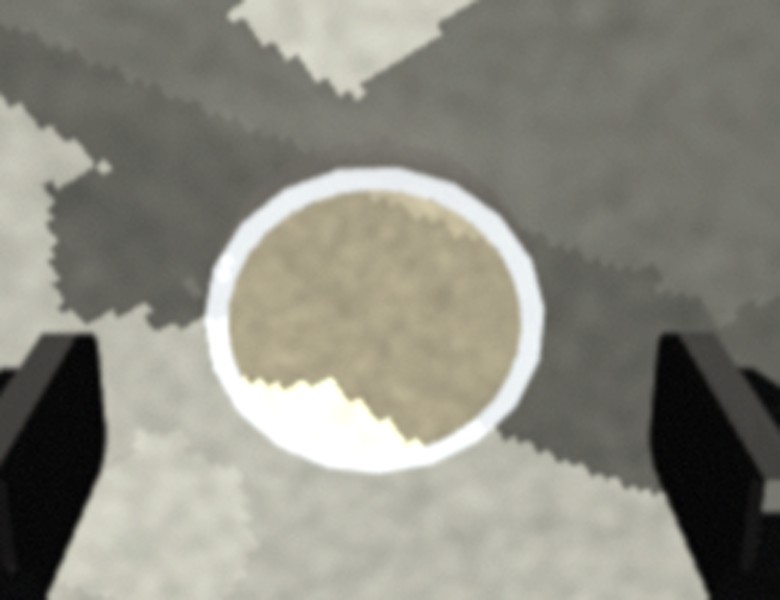

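```bash
python3 - <<'E'
from iris import *
c=campose('wrist'); a=(190,150,3)
P=F(c,[(206,318),(545,318),(375,167),(375,473),(250,222),(500,222),(262,428),(490,428)],.015,*a); print(cfit(P))
P=F(c,[(228,318),(521,318),(375,190),(300,210),(450,210)],.015,*a); print(cfit(P)); print(ctrl.get_obs()['eef_pos'])
E
```

```text
[0.4501 0.3741 0.0274]
[0.4502 0.3738 0.0239]
[ 0.4504  0.3748 -0.0089]
```

```bash
python3 -m pendant '[-0.0003,-0.0008,-0.008,0,0,0,0.08, 0,0,-0.008,0,0,0,0.08, 0,0,-0.005,0,0,0,0.07, 0,0,0,0,0,0,0.064, 0,0,0,0,0,0,0.060, 0,0,0,0,0,0,0.058, 0,0,0,0,0,0,0.054, 0,0,0,0,0,0,0.05, 0,0,0,0,0,0,0.05]'
python3 m2.py pics/y0.png; python3 - <<'E'
from h import *
im=np.load('c.npy'); crop(np.clip(im.astype(float)*1.4,0,255).astype(np.uint8),(190,150,450,350),3,'pics/y_w.png')
E
```

```text
time_s: 20.2
eef_pos: [0.4495, 0.3737, -0.0304]
eef_rot: [0.68, -0.679, 0.196, -0.196]
wrist_force: [-1.7, -0.9, 5.9]
opening: 0.624
20.2 [ 0.4495  0.3737 -0.0304] [-1.7182 -0.9281  5.8547] 0.46281957331458934
```

View pics/y_w.png

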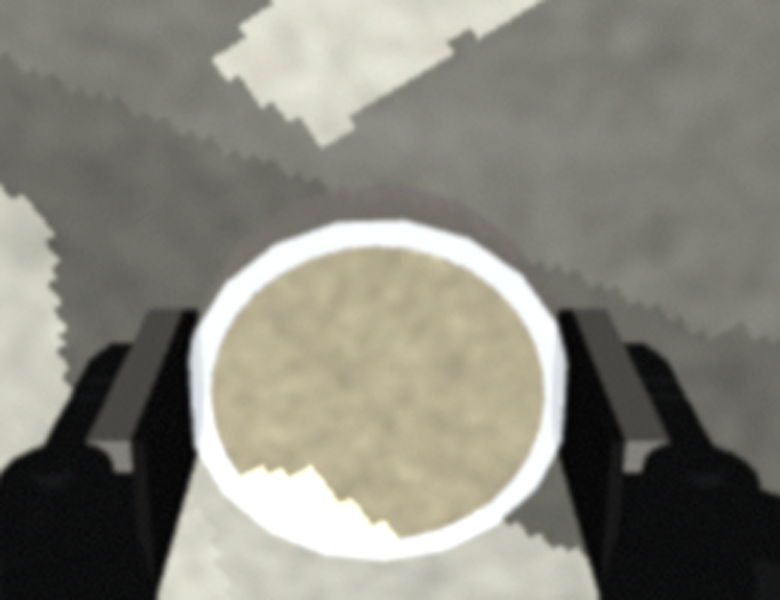

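```bash
python3 -m pendant '[0,0,0.01,0,0,0,0.05, 0,0,0.03,0,0,0,0.05, 0,0,0.05,0,0,0,0.05, 0,0,0.05,0,0,0,0.05, 0,0,0.05,0,0,0,0.05, 0,0,0,0,0,0,0.05, 0,0,0,0,0,0,0.05]'
python3 m2.py pics/z0.png; python3 - <<'E'
from h import *
im=np.load('c.npy'); crop(np.clip(im.astype(float)*1.4,0,255).astype(np.uint8),(190,150,450,350),3,'pics/z_w.png')
im,c=look('scene'); im=np.clip(im.astype(float)*1.3,0,255).astype(np.uint8); crop(im,(360,80,520,230),4,'pics/z_s.png')
E
```

```text
time_s: 21.12
eef_pos: [0.4487, 0.3733, 0.1586]
eef_rot: [-0.679, 0.679, -0.196, 0.196]
wrist_force: [-0.1, -0.5, -1.0]
opening: 0.626
21.125 [0.4487 0.3733 0.1586] [-0.1108 -0.4856 -1.0156] 0.4621616422909592
```

View pics/z_w.png

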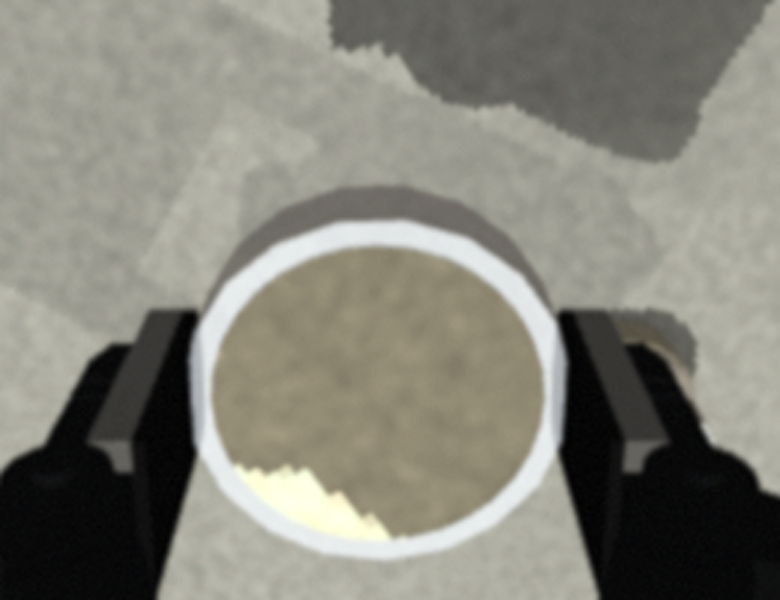

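View pics/z_s.png

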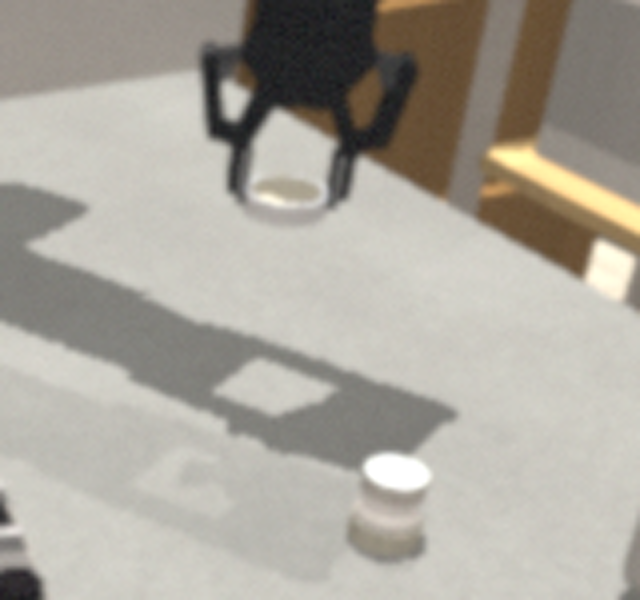

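```bash
python3 - <<'E'
from iris import *
o=ctrl.get_obs(); c=campose('wrist',o); a=(190,150,3); z=o['eef_pos'][2]+.0454
for pts in ([(250,264),(300,237),(380,220),(460,235),(510,265),(230,487),(300,545),(380,560),(460,547),(530,487)],[(212,388),(546,388),(375,247),(300,267),(455,267),(400,540),(470,515)]):
    q=cfit(F(c,pts,z,*a)); print(q, q[:2]-o['eef_pos'][:2], q2R(o['eef_rot']).T@np.r_[q[:2]-o['eef_pos'][:2],0])
E
```

```text
[0.4483 0.3726 0.0274] [ 0.0004 -0.0002] [ 0.0005 -0.      0.    ]
[0.4485 0.3721 0.0238] [ 0.0006 -0.0007] [ 0.0009 -0.     -0.0003]
```

```bash
python3 -m pendant '[0.0115,-0.0225,0,0,0,0,0.05, 0.0235,-0.0457,0,0,0,0,0.05, 0.0235,-0.0457,0,0,0,0,0.05, 0.0235,-0.0457,0,0,0,0,0.05, 0.0235,-0.0457,0,0,0,0,0.05, 0.0235,-0.0457,0,0,0,0,0.05, 0.0235,-0.0457,0,0,0,0,0.05, 0.0205,-0.0402,0,0,0,0,0.05, 0.0136,-0.0265,0,0,0,0,0.05, 0,0,0,0,0,0,0.05, 0,0,0,0,0,0,0.05, 0,0,0,0,0,0,0.05]'
python3 m2.py pics/aa0.png; python3 - <<'E'
from h import *
im=np.load('c.npy'); crop(np.clip(im.astype(float)*1.4,0,255).astype(np.uint8),(190,150,450,350),3,'pics/aa_w.png')
for i in range(3):
    im,c=look('scene'); print(ctrl.get_obs()['eef_pos'])
im=np.clip(im.astype(float)*1.3,0,255).astype(np.uint8); crop(im,(260,120,420,270),4,'pics/aa_s.png')
E
```

```text
time_s: 22.72
eef_pos: [0.6349, 0.0113, 0.1581]
eef_rot: [0.68, -0.679, 0.196, -0.195]
wrist_force: [-0.9, 0.3, -0.8]
opening: 0.624
22.725 [0.6349 0.0113 0.1581] [-0.9482  0.2556 -0.841 ] 0.1495466236986245
[0.6352 0.0112 0.1586]
[0.6353 0.011  0.1587]
[0.6354 0.0108 0.1588]
```

View pics/aa_w.png

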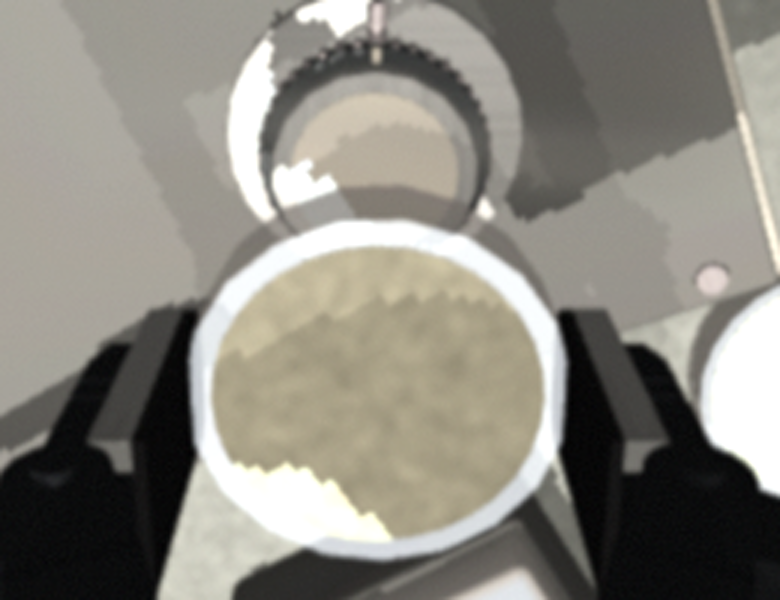

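View pics/aa_s.png

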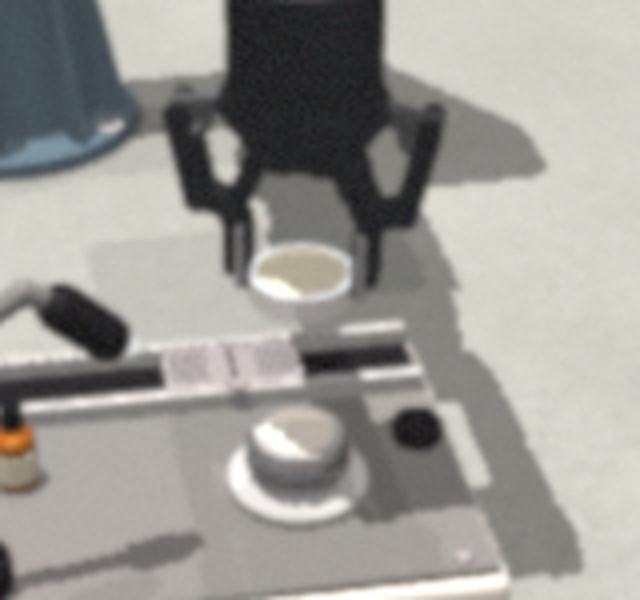

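```bash
python3 -m pendant '[-0.0003,-0.001,-0.03,0,0,0,0.05, 0,0,-0.03,0,0,0,0.05, 0,0,-0.014,0,0,0,0.05, 0,0,-0.004,0,0,0,0.05, 0,0,0,0,0,0,0.05, 0,0,0,0,0,0,0.05, 0,0,0,0,0,0,0.05]'
python3 m2.py pics/ab0.png; python3 - <<'E'
from h import *
im=np.load('c.npy'); crop(np.clip(im.astype(float)*1.4,0,255).astype(np.uint8),(190,100,450,350),3,'pics/ab_w.png')
for i in range(3):
    im,c=look('scene'); print(ctrl.get_obs()['eef_pos'])
im=np.clip(im.astype(float)*1.3,0,255).astype(np.uint8); crop(im,(290,180,390,260),7,'pics/ab_s.png')
print(proj(c,[[.6356,.0094,.1]]))
E
```

```text
time_s: 23.8
eef_pos: [0.636, 0.0089, 0.0817]
eef_rot: [0.679, -0.679, 0.195, -0.197]
wrist_force: [0.3, -0.3, -1.3]
opening: 0.625
23.8 [0.636  0.0089 0.0817] [ 0.2944 -0.3101 -1.2847] 0.14745709149999164
[0.6357 0.0089 0.0813]
[0.6355 0.009  0.0811]
[0.6354 0.009  0.081 ]
[[334.2696 226.1568]]
```

View pics/ab_w.png

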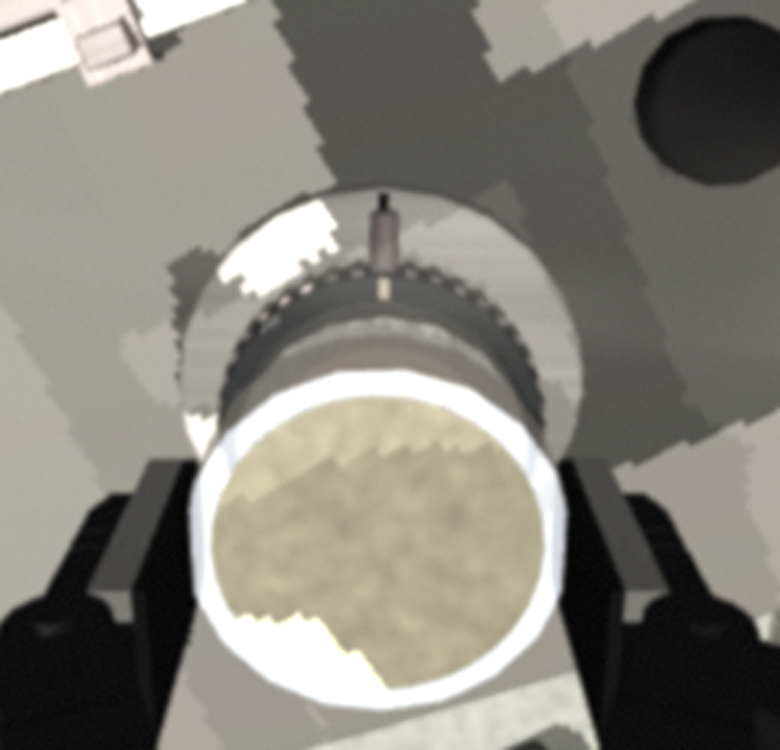

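View pics/ab_s.png

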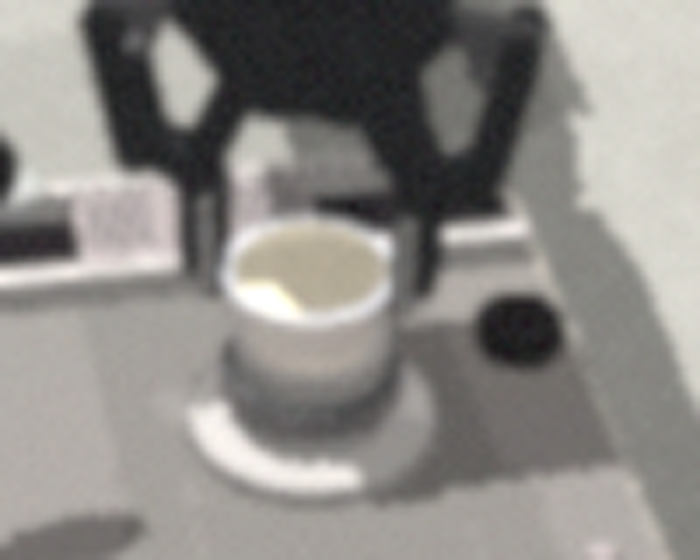

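```bash
python3 -m pendant '[-0.0001,0.0006,-0.0025,0,0,0,0.05, 0,0,-0.0025,0,0,0,0.05, 0,0,-0.002,0,0,0,0.05, 0,0,-0.001,0,0,0,0.05, 0,0,0,0,0,0,0.05, 0,0,0,0,0,0,0.05]'
python3 m2.py pics/ac0.png; python3 - <<'E'
from h import *
im=np.load('c.npy'); crop(np.clip(im.astype(float)*1.4,0,255).astype(np.uint8),(190,100,450,350),3,'pics/ac_w.png')
for i in range(2):
    im,c=look('scene'); o=ctrl.get_obs(); print(o['eef_pos'],o['wrist_force'])
im=np.clip(im.astype(float)*1.3,0,255).astype(np.uint8); crop(im,(290,180,390,260),7,'pics/ac_s.png')
E
```

```text
time_s: 24.75
eef_pos: [0.6353, 0.0096, 0.0727]
eef_rot: [0.679, -0.679, 0.196, -0.196]
wrist_force: [0.5, 0.5, -0.6]
opening: 0.623
24.75 [0.6353 0.0096 0.0727] [ 0.4556  0.4671 -0.6481] 0.14799726202260055
[0.6353 0.0096 0.0728] [-0.17   -0.2632  0.2786]
[0.6353 0.0096 0.0728] [-0.2344  0.2006 -0.4534]
```

View pics/ac_w.png

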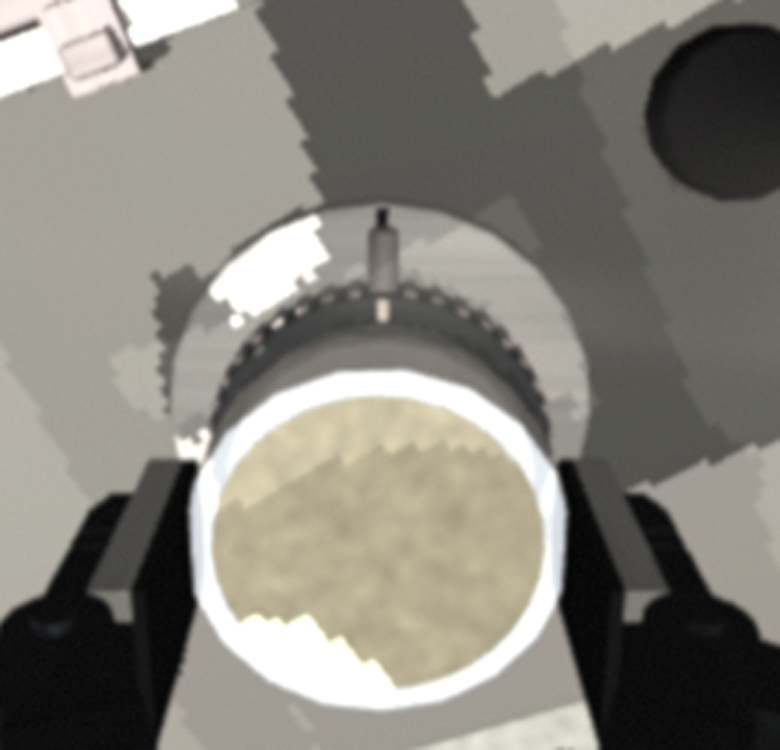

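View pics/ac_s.png

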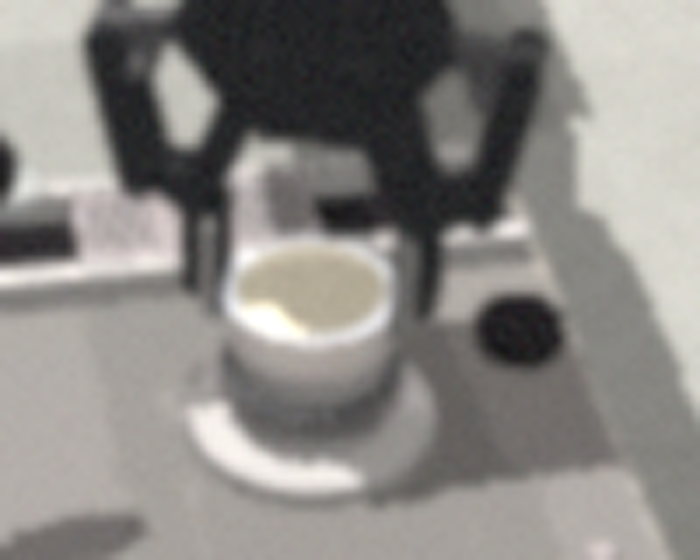

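```bash
python3 -m pendant '[0,0,-0.001,0,0,0,0.05, 0,0,-0.001,0,0,0,0.05, 0,0,0,0,0,0,0.05]'; python3 -m pendant '[0,0,-0.0006,0,0,0,0.05, 0,0,0,0,0,0,0.05]'
```

```text
time_s: 25.28
eef_pos: [0.6351, 0.0097, 0.0705]
eef_rot: [-0.679, 0.679, -0.196, 0.196]
wrist_force: [-0.6, -0.5, -0.3]
opening: 0.625
time_s: 25.52
eef_pos: [0.6352, 0.0096, 0.0701]
eef_rot: [0.679, -0.679, 0.196, -0.196]
wrist_force: [0.7, -1.5, -0.8]
opening: 0.625
```

```bash
python3 -m pendant '[0,0,-0.0006,0,0,0,0.05, 0,0,0,0,0,0,0.05]'; python3 -m pendant '[0,0,-0.0005,0,0,0,0.05, 0,0,0,0,0,0,0.05]'
```

```text
time_s: 25.78
eef_pos: [0.6353, 0.0096, 0.0697]
eef_rot: [-0.679, 0.679, -0.196, 0.196]
wrist_force: [-0.9, -0.5, 1.7]
opening: 0.627
time_s: 26.02
eef_pos: [0.6354, 0.0096, 0.0697]
eef_rot: [-0.679, 0.679, -0.196, 0.196]
wrist_force: [-2.9, -0.2, 4.4]
opening: 0.625
```

```bash
python3 -m pendant '[0,0,0,0,0,0,0.058, 0,0,0,0,0,0,0.064, 0,0,0,0,0,0,0.072, 0,0,0,0,0,0,0.08, 0,0,0,0,0,0,0.08]'
python3 m2.py pics/ad0.png; python3 - <<'E'
from h import *
im=np.load('c.npy'); crop(np.clip(im.astype(float)*1.4,0,255).astype(np.uint8),(190,100,450,350),3,'pics/ad_w.png')
E
```

```text
time_s: 26.65
eef_pos: [0.6352, 0.0096, 0.0689]
eef_rot: [-0.679, 0.679, -0.196, 0.196]
wrist_force: [-0.8, 0.3, -0.3]
opening: 0.935
26.65 [0.6352 0.0096 0.0689] [-0.8041  0.3326 -0.2521] 0.14800054685249828
```

View pics/ad_w.png

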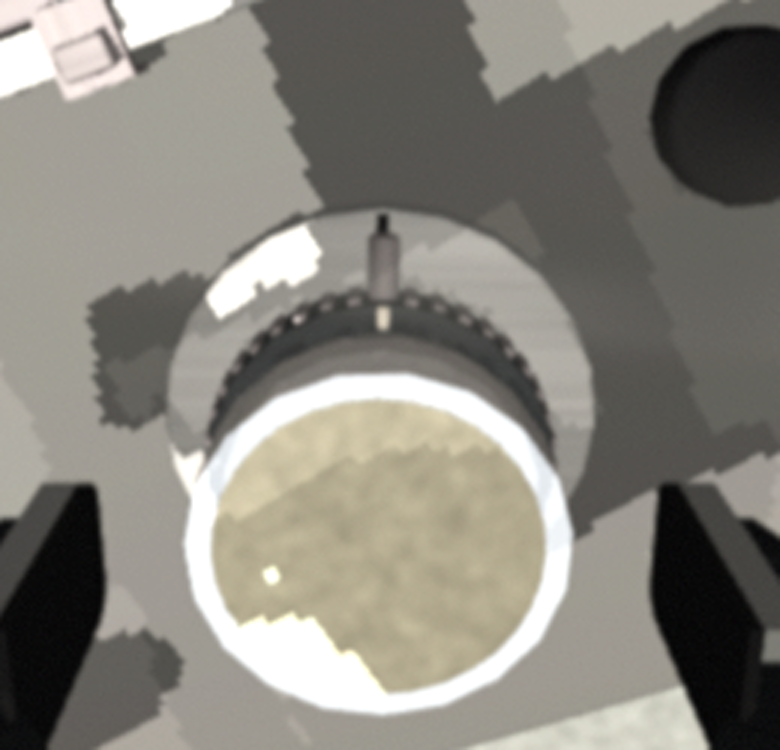

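Released cleanly. Now I'll rise and verify everything from above.

```bash
python3 -m pendant '[0,0,0.015,0,0,0,0.08, 0,0,0.03,0,0,0,0.08, 0,0,0.04,0,0,0,0.08, -0.005,0.01,0.03,0,0,0,0.08, 0,0,0,0,0,0,0.08, 0,0,0,0,0,0,0.08, 0,0,0,0,0,0,0.08]'
python3 m2.py pics/ae0.png; python3 - <<'E'
from h import *
im=np.load('c.npy'); cv2.imwrite('pics/ae_w.png',im[:,:,::-1])
o=ctrl.get_obs();np.save('o.npy',np.r_[o['eef_pos'],o['eef_rot']])
crop(np.clip(im.astype(float)*1.3,0,255).astype(np.uint8),(245,110,385,240),5.5,'pics/ae1.png')
im,c=look('scene'); im=np.clip(im.astype(float)*1.3,0,255).astype(np.uint8); crop(im,(230,170,400,290),4.5,'pics/ae_s.png')
E
```

```text
time_s: 27.58
eef_pos: [0.6293, 0.0195, 0.1824]
eef_rot: [-0.679, 0.68, -0.197, 0.195]
wrist_force: [-0.2, -0.7, -0.0]
opening: 0.932
27.575 [0.6293 0.0195 0.1824] [-0.1826 -0.6845 -0.0081] 0.1563624392978452
```

View pics/ae_w.png

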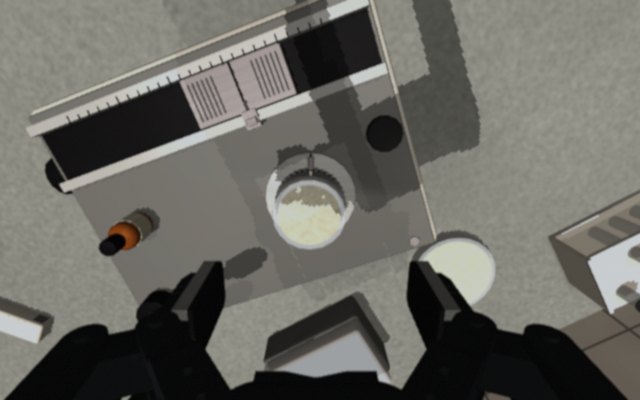

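View pics/ae1.png

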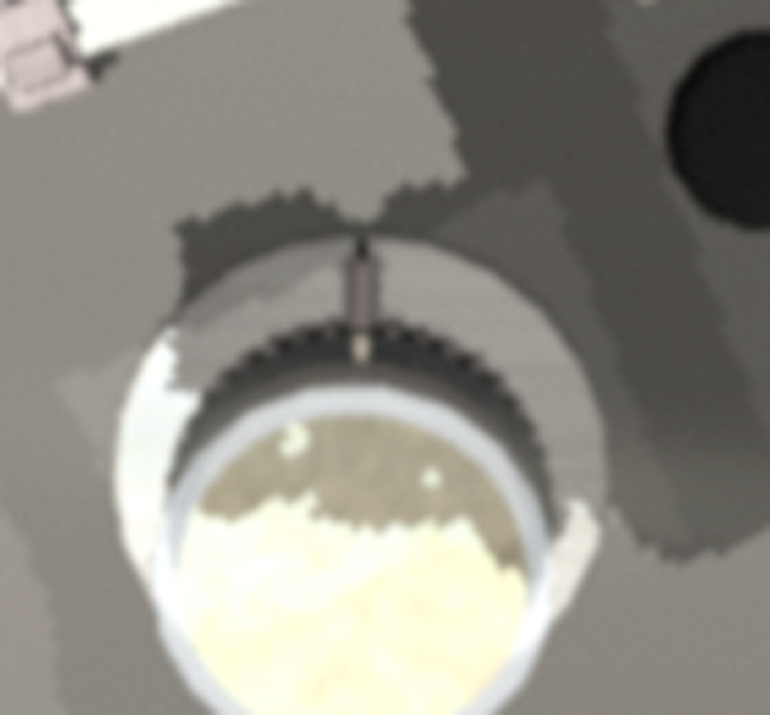

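View pics/ae_s.png

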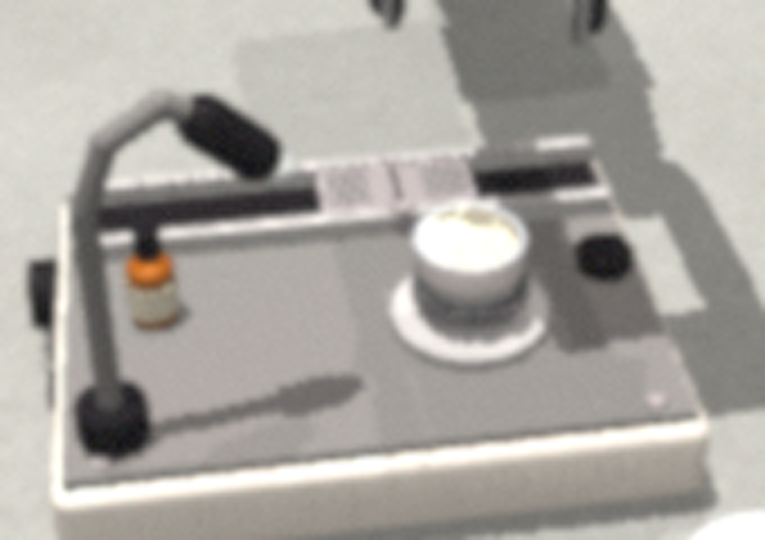

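```bash
python3 - <<'E'
from iris import *
o=np.load('o.npy'); c=campose('wrist',dict(eef_pos=o[:3],eef_rot=o[3:])); im=np.load('c.npy')
v=np.clip(im.astype(float)*1.3,0,255).astype(np.uint8).copy()
v=cv2.resize(v[140:260,250:370],None,fx=6,fy=6,interpolation=cv2.INTER_CUBIC)
t=np.linspace(0,2*np.pi,60)
def draw(C,r,z,col):
    p=proj(c,np.c_[C[0]+r*np.cos(t),C[1]+r*np.sin(t),z+0*t]); p=((p-[250,140]+.5)*6-.5)
    cv2.polylines(v,[np.round(p).astype(np.int32)],True,col,1)
draw((.6356,.0094),.04,.07,(255,0,0)); draw((.6356,.0094),.028,.115,(0,255,0))
cv2.imwrite('pics/af.png',v[:,:,::-1])
im,ct=look('top'); crop(im,(250,140,410,270),5,'pics/af_top.png')
E
```

```text
(no output)
```

View pics/af.png

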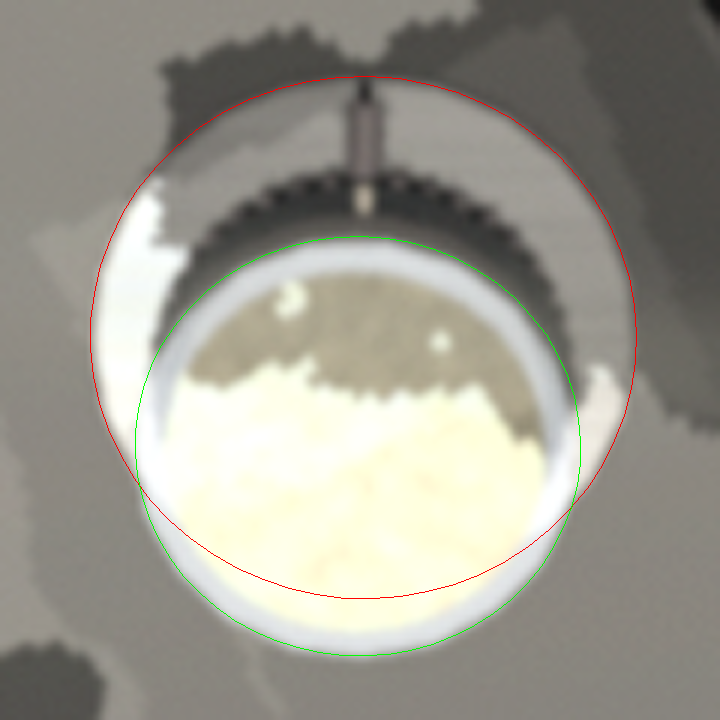

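View pics/af_top.png

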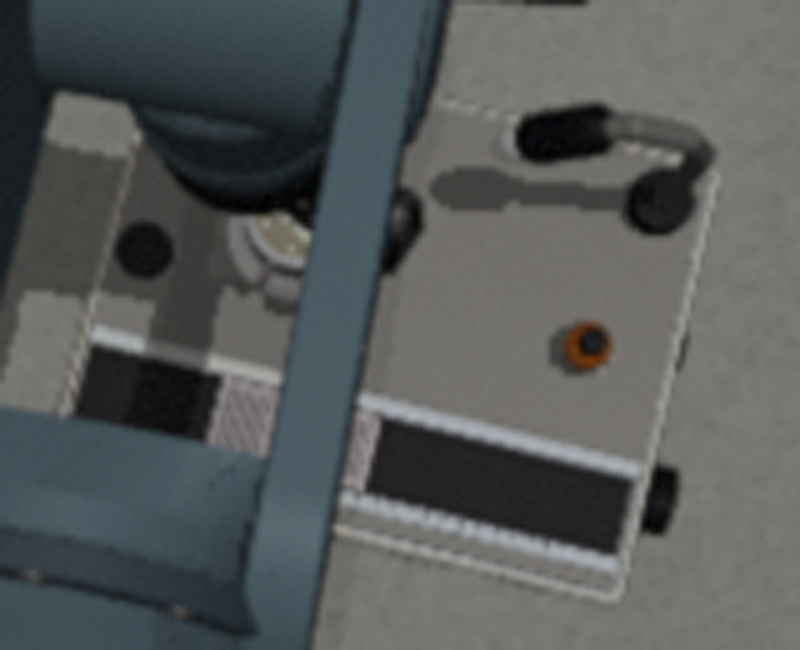

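```bash
python3 - <<'E'
from h import *
im=np.load('c.npy'); crop(np.clip(im.astype(float)*1.3,0,255).astype(np.uint8),(200,40,300,140),7,'pics/ag.png')
E
```

```text
(no output)
```

View pics/ag.png

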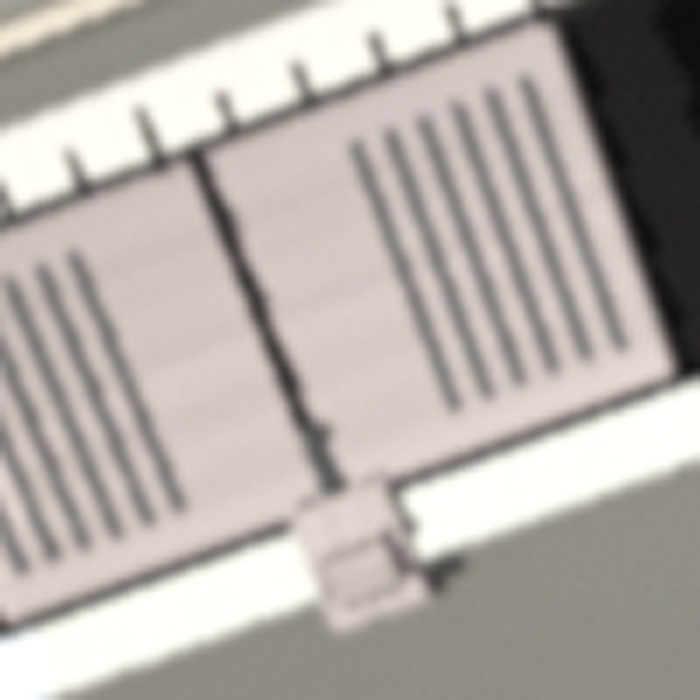

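```bash
python3 -c "
from bench import ctrl
print(ctrl.get_obs()['wrist_force'],ctrl.hand_in())"
```

```text
the job is handed in; nothing more can be done
[-0.55036172  0.26674347  0.18232335] None
```

All three steps are done in the order asked, and I handed the job in at about 28 s with the gripper clear of everything. The hand-in gives no verdict.

- **Slide:** I pushed it by its end face at about 6 N and no faster than about 0.05 m/s. In the last zoomed wrist picture the line stands at the pointer, roughly 0.4 mm short and not past it.
- **Iris ring:** I gripped only the knurled ring and turned it about 62°. The pin is in line with the foot-ring mark to within about half a degree, and it was still there after release and after the dish was placed. I estimated the fingertips about 5 mm above the flange, so the fixed rings should not have been touched. The wrist read about 5 N upward while gripping, which I took as friction on the ring from the pads swinging forward.
- **Dish:** I set the 56 mm dish on the window at about 4 N contact force and released it. In the overlay check it sits centred to about 0.5 mm.
- **Everything else:** The lamp, oil bottle and cap look unmoved in the last pictures. In the last top picture the arm hid part of the base. I did not check the small dish, jar and mailer again after picking up the dish.

**Disagreement with the description:** The fingertips ended about 30 mm short of the stated TCP when shut and about 35 mm short at grasp width. On the first slide approach the fingers passed above the slide without touching it. I measured the offset in the pictures and corrected for it in every later move.

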